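# Pin the two handed corner templates onto a sash

### The arm

A 6-joint arm with a two-finger parallel gripper is mounted at the origin on the work surface. World frame = base frame: x ahead of the robot, y to its left, z up, the work surface at z = 0. Lengths are in m, angles in rad, forces in N, time in s.
With the tool pointing down it reaches from about 0.35 to 0.85 m from the base axis. Payload 8.1 kg.
Tool frame: the origin (TCP) lies at the centre of the arm's flange, where the gripper is bolted on; the fingertips stand 186 mm ahead of it and the grasp point (between the pads) lies 167 mm ahead of it (robot.nose_length is the distance from the TCP to the fingertips, in m); z points along the fingers, x is the direction in which the jaws open and shut, and the axes are right-handed (so a half turn about z gives the same grasp; the last joint's range is limited). The gripper opens to 93 mm and grips with 3 to 60 N. Pads are 15 mm wide; open, the fingers measure 128 mm over their backs; the gripper's body (75 mm by 188 mm) begins 65 mm behind the grasp point.
Start: joints at [-1.352, 0.13, 1.488, -0, 1.523, -0.085], TCP at [0.18, -0.573, 0.405] pointing down, gripper open.
Joint ranges: [-2.96, 2.96], [-0.89, 2.26], [0.02, 2.5], [-1.34, 4.48], [0, 2.73], [-2.66, 2.66]. Speed limits (rad/s): [2.39, 2.39, 2.79, 3.14, 3.14, 3.14].

### API

Orientations are given as a rotation vector (axis times angle).
In Python, from plant import robot gives the robot as it stands.
- The arm moves only by the tool arm_command, never from a script. Its argument "motion" is a list of rows, each an object with "slide": the shift along the tool's x, y, z each as a share of 0.4 m, from -1 to 1, a list of three; "turn": the turn, a rotation vector about the tool's x, y, z each as a share of 0.5 rad, from -1 to 1, a list of three. A call has exactly 5 rows; each row shifts and turns the commanded pose from where the row before left it, along the tool's axes as they then stand; what a row does not reach is not made up. A row lasts 1/12 s, in which the tool goes at most 41.7 mm and 7.16 degrees, less where a joint would pass 70% of its speed; a pose out of reach is approached as far as the arm can. A call with a number of a shift or a turn outside -1 to 1 is refused whole. A call with a gripper value outside its range is refused whole. "gripper" is the opening in per cent of the stroke, from 0 (shut) to 100 (fully open), set as the call begins (left out, the last holds). The fingers move at their own pace and stop on an object; "grip_force" is the grip in N (left out, the last holds). Time passes only in rows, so rows that do not move let the fingers close, or fill a call up. It gives the time, the measured TCP pose, the force and the opening at its end, in the units of the state.
- robot.read_state(): the state, without advancing time (a new reading comes with each control period).
- robot.read_camera(name): name is "side" or "top"; returns a dict with "pixels" (480x640x3 uint8, blue, green, red), "intrinsics" (3x3 intrinsics, pixels), "T" (4x4, takes a point from camera to world coordinates). Camera axes: x right, y down, z forward; pixel columns grow to the right and rows downward; lengths in m; the calibration is good to about 2 mm. A picture is of the moment at which its call begins. There is no depth.
- robot.close_job(): hands the job in, once; it reports no verdict.
The state is a dict: "t": time; "q": joint angles; "dq": joint speeds; "joint_torque": joint torques, N m; "tool_pos": TCP position; "orientation": TCP orientation; "force": force on the tool from outside, world axes, zero at the start; "wrist_torque": the same for the moment, N m; "opening": finger opening in m.
Only numpy, scipy, OpenCV 4.12 (cv2) and the standard library are available. Lean on these libraries where they do the work, as an engineer would, in place of code of your own. Each camera call takes 0.05 s, during which the arm holds its last target.

### The job

Set both wooden corner templates on the window sash for routing: each slides up its stile with its tongue under the steel guide bar until its hole finds the pin, then drops flat, square with the sash, its foot lying inward along the bottom rail (the two are mirror images, so each fits only its own corner). Keep off the glass and leave the other things on the bench where they are.

Things in the scene. Friction and masses are not known exactly. Their poses are not given: they have to be found in the camera images.
- sash: White window sash, 330 long x 340 wide x 40 mm, fixed on a cradle sloping up at 28 degrees away from the robot, at another place and turn each time. Origin: middle of its lower (near) edge on the upper face; x up the slope, y left, z out of the face. Stiles 52 wide, bottom rail 62; glass 18 below the face. Two clamps at the top edge: x over 300, |y| = 90, z to 18.
- guide_bar (a point): Flat steel guide bar bridging the sash's whole width, 30 wide (along the slope) x 8 thick, fixed 20 mm above the sash face. This point: middle of the bar's underside; axes as the sash. In the sash frame the bar covers x = 123 to 153, z = 20 to 28; it stands on packing blocks at |y| over 176, with bolt heads up to z = 33.
- glass: The sash's two glass panes, fixed; frame as the sash. Fragile: keep off it.
- left_pin (a point): Fixed steel locating pin in the left (+y) stile: 12 mm diameter, 9 mm out of the sash face, its top 4 mm tapering to 6 mm diameter. This point: the pin's foot on the sash face (sash x = 98, y = 138 mm); axes as the sash.
- right_pin (a point): The same pin in the right (-y) stile; foot on the sash face (sash x = 98, y = -138 mm); axes as the sash.
- left_grip (a point): Centre of the grip block of the left-corner template: an L-shaped wooden plate 6 mm thick, about 120 g, flat on the bench, block up. x points from block to tongue, y left, z up. Block 44 (x) x 22 (y) x 34 mm high; plate underside at z = -23. From this point: leg x -44 to 60, y -20 to 30; tongue x 60 to 96, y -12 to 22; foot x -44 to 1, y -75 to -20; hole x 42, y 5. Goes on left_pin.
- left_hole (a point): Centre of the left-corner template's 15 mm through hole, at the plate's underside; axes as left_grip. The foot turns right when the tongue points away from you.
- right_grip (a point): Centre of the grip block of the right-corner template, the mirror image of the left one (all y values change sign; its foot turns left when the tongue points away from you); same axes. Goes on right_pin.
- right_hole (a point): Centre of the right-corner template's 15 mm through hole, at the plate's underside; axes as right_grip.
- putty_knife: Putty knife, 180 mm long, lying crosswise between robot and sash, right of the glue bottle. Bystander.
- sanding_block: Cork sanding block 100 x 60 x 28 mm between robot and sash. Bystander.
- screwdriver: Screwdriver with wooden handle, 190 mm long, on the bench far left. Bystander.
- filler_tin: Round tin, 74 mm diameter, 90 mm high, origin under its centre, left of the cradle. Bystander.
- hammer: Small hammer with wooden handle, 220 mm long, right of the cradle. Bystander.
- sprig_jar: Small glass jar, 56 mm diameter, 75 mm high, origin under its centre, far right. Bystander.
- offcut: Wood offcut 150 x 45 x 35 mm, far right. Bystander.
- glue_bottle: White bottle standing between robot and sash: 56 mm diameter, 170 mm high, origin under its centre. Bystander, easily knocked over.
Things that resemble listed ones, but are neither listed nor needed, are in the scene too. Leave any pink or yellow look-alike of the part that bears left_grip alone.

How it is judged:
At the end, for the whole second after the job is handed in: Each template's hole is down over the pin of its own side (hole centre at the underside within 4 mm of the pin's foot), the plate flat on the sash (within 0.05 rad) and square with it (within 0.08 rad), its tongue pointing up the slope and its grip block down-slope of the pin, released and at rest (distance between left_hole and left_pin below 0.004 m and angle between the z axis of each of left_grip, right_grip and the z axis of sash, either way round below 0.05 rad and angle between the x axis of each of left_grip, right_grip and the x axis of sash, either way round below 0.08 rad and x of each of left_grip, right_grip in the frame of sash below 0.07 m and distance between right_hole and right_pin below 0.004 m); the robot touches nothing.
It fails at once if the glass is pressed with more than 5 N (contact force between glass and anything else above 5 N).
It fails at once if any of the other things on the bench (putty knife, sanding block, glue bottle, screwdriver, tin, hammer, jar, offcut) is shifted more than 40 mm or the bottle knocked over (distance of any of putty_knife, sanding_block, glue_bottle, screwdriver, filler_tin, hammer, sprig_jar, offcut from where it was at the start of the episode above 0.04 m or angle between glue_bottle's own z axis and vertical above 0.5 rad).
It also fails if it takes over 64 s, if anything falls off the work surface, if the arm or the gripper's body presses on something with over 40 N, if the wrist force passes 120 N, or if a joint passes its speed limit or range.

## Working session

There is one attempt and no reset: what is moved stays moved. The work goes in short steps, Python scripts to look and compute and a tool call to move; the robot and the scene stay as the last step left them, time stands still between calls to the robot, and variables do not carry over. Pictures are saved under pics/ and viewed, and the job is handed in when it is done.

Besides the shell and the picture viewer there is one more tool, called after "Request:" in YAML: its name, and indented under it one key for each argument. arm_command: Moves the arm, as the interface text tells. Shift numbers are shares of 0.4 m and turn numbers shares of 0.5 rad, none past 1 either way. Its arguments: {"type":"object","properties":{"motion":{"type":"array","items":{"type":"object","properties":{"slide":{"type":"array","items":{"type":"number"}},"turn":{"type":"array","items":{"type":"number"}}}}},"gripper":{"type":"number"},"grip_force":{"type":"number"}},"required":["motion"]}

```bash
ls; mkdir -p pics; python3 - <<'E'
from plant import robot
import cv2,numpy as np
s=robot.read_state();print({k:np.round(v,3) for k,v in s.items()})
for n in("side","top"):
    c=robot.read_camera(n);cv2.imwrite(f"pics/{n}0.png",c["pixels"]);print(n,c["intrinsics"],c["T"])
    np.savez(f"cam_{n}.npz",K=c["intrinsics"],T=c["T"])
E
```

```text
pics
{'t': np.float64(0.0), 'q': array([-1.352,  0.131,  1.489,  0.   ,  1.523, -0.085]), 'dq': array([ 0.001, -0.003, -0.001, -0.001,  0.002, -0.   ]), 'joint_torque': array([ 0.0000e+00, -5.5985e+01, -4.9175e+01,  7.7000e-02,  3.5000e-02,
       -0.0000e+00]), 'tool_pos': array([ 0.179, -0.572,  0.404]), 'orientation': array([-2.531e+00,  1.859e+00,  2.000e-03]), 'force': array([-0.65 ,  0.263, -0.001]), 'wrist_torque': array([0.003, 0.019, 0.016]), 'opening': np.float64(0.093)}
side [[610.80887428   0.         333.6227879 ]
 [  0.         610.80887428 235.26882821]
 [  0.           0.           1.        ]] [[ 0.93088393 -0.23535117  0.27940103  0.01213737]
 [-0.36530498 -0.60538768  0.70714781 -1.12699728]
 [ 0.00271788 -0.76033912 -0.64952062  1.20490462]
 [ 0.          0.          0.          1.        ]]
top [[616.93744092   0.         317.76224435]
 [  0.         616.93744092 225.88839237]
 [  0.           0.           1.        ]] [[-0.0050969  -0.98707224  0.16019491  0.21138389]
 [-0.99993334  0.0033711  -0.01104305  0.06592117]
 [ 0.01036025 -0.16024052 -0.98702363  1.72429073]
 [ 0.          0.          0.          1.        ]]
```

View pics/side0.png

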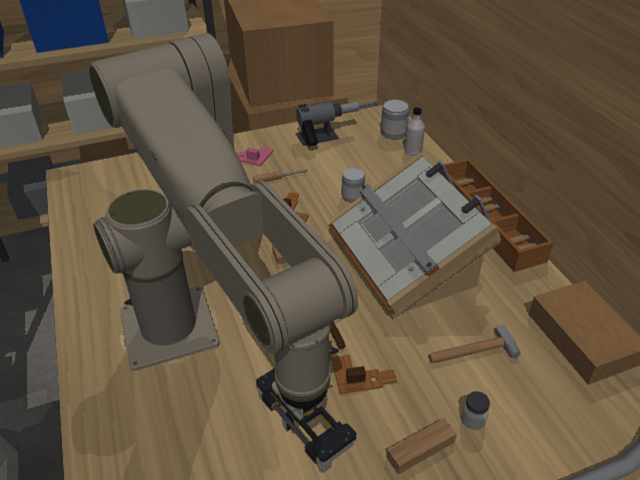

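View pics/top0.png

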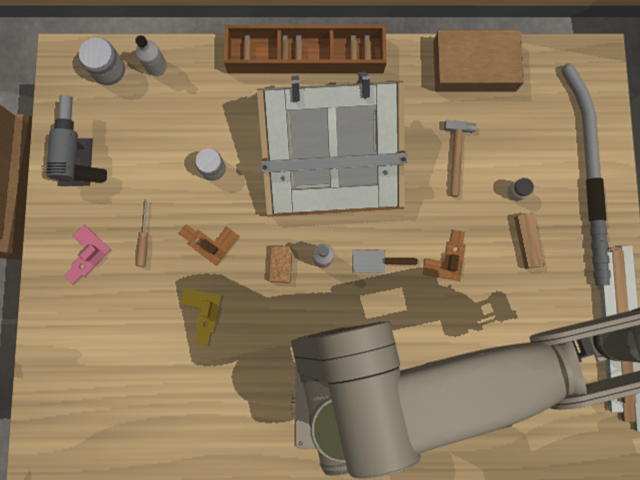

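```bash
python3 - <<'E'
import cv2,numpy as np
t=cv2.imread("pics/top0.png");s=cv2.imread("pics/side0.png")
def z(im,x,y,w,h,k):return cv2.resize(im[y:y+h,x:x+w],None,fx=k,fy=k,interpolation=cv2.INTER_CUBIC)
a=z(t,170,215,80,60,5);b=z(t,410,220,80,60,5);c=z(s,325,345,80,60,5);d=z(s,260,180,80,60,5)
cv2.imwrite("pics/zoomA.png",np.vstack([np.hstack([a,b]),np.hstack([d,c])]))
cv2.imwrite("pics/zoomS.png",z(t,250,65,170,150,4)[:600])
cv2.imwrite("pics/zoomS2.png",z(s,320,140,190,180,3))
E
```

```text
(no output)
```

View pics/zoomA.png

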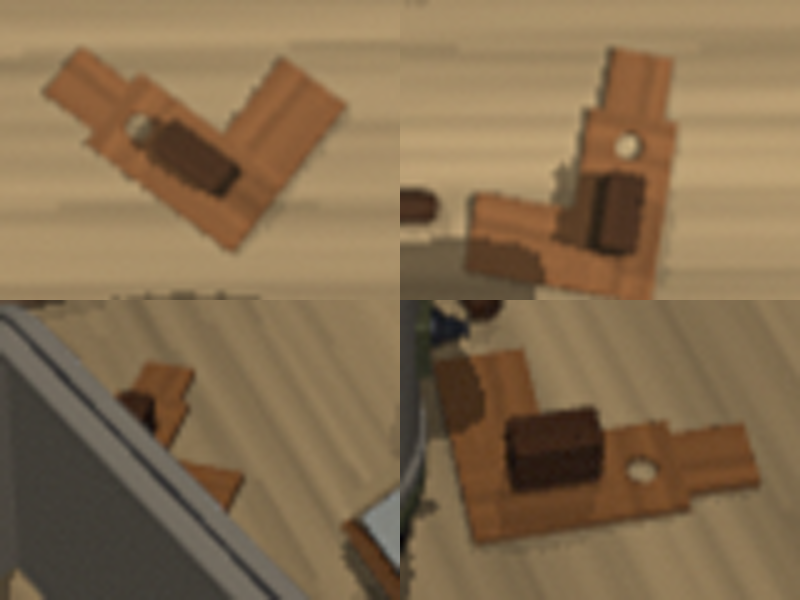

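View pics/zoomS.png

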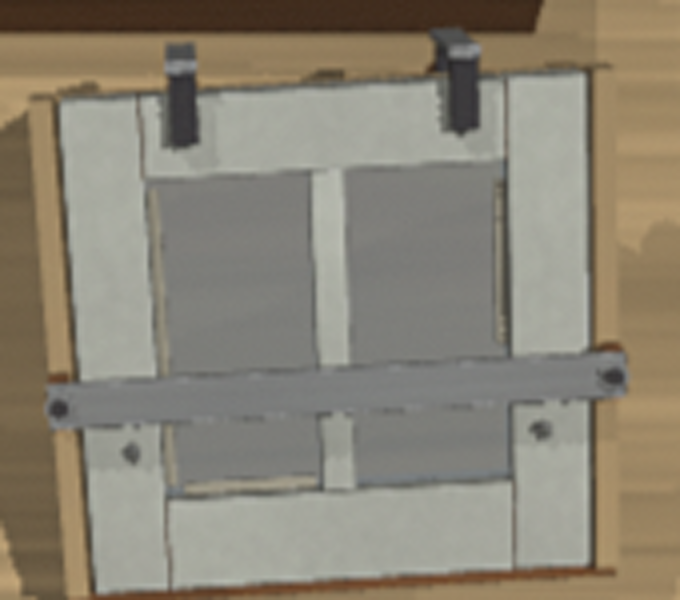

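View pics/zoomS2.png

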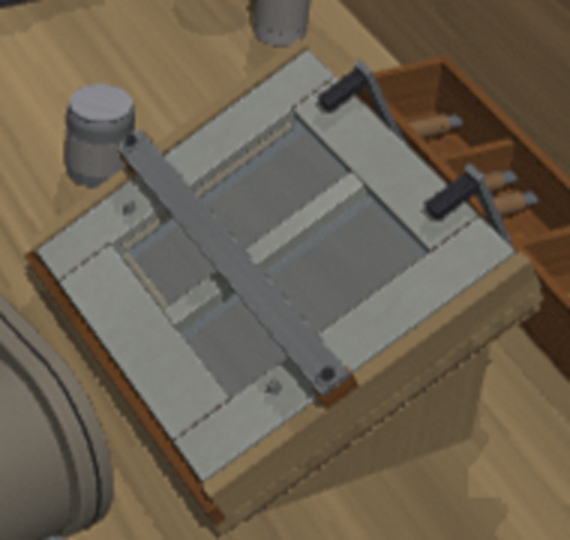

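```bash
cat > h.py <<'E'
import cv2,numpy as np
from scipy.spatial.transform import Rotation as R
C={n:np.load(f"cam_{n}.npz") for n in("side","top")}
def ray(n,p):
    K,T=C[n]["K"],C[n]["T"]
    d=T[:3,:3]@np.linalg.inv(K)@np.array([p[0],p[1],1.]);return T[:3,3],d/np.linalg.norm(d)
def onz(n,p,z):
    o,d=ray(n,p);return o+d*(z-o[2])/d[2]
def tri(pt,ps):
    o1,d1=ray("top",pt);o2,d2=ray("side",ps)
    A=np.stack([d1,-d2],1);s=np.linalg.lstsq(A,o2-o1,rcond=None)[0]
    a=o1+d1*s[0];b=o2+d2*s[1];return (a+b)/2,np.linalg.norm(a-b)
def proj(n,P):
    K,T=C[n]["K"],C[n]["T"];q=K@(T[:3,:3].T@(np.asarray(P)-T[:3,3]));return q[:2]/q[2]
E
python3 - <<'E'
from h import *
t=cv2.imread("pics/top0.png");s=cv2.imread("pics/side0.png")
# white mask quads
for n,im,roi in(("top",t,(255,75,150,145)),("side",s,(325,150,185,165))):
    x,y,w,h=roi;k=4
    sub=cv2.resize(im[y:y+h,x:x+w],None,fx=k,fy=k,interpolation=cv2.INTER_CUBIC)
    hsv=cv2.cvtColor(sub,cv2.COLOR_BGR2HSV)
    m=((hsv[...,2]>135)&(hsv[...,1]<40)).astype(np.uint8)*255
    cv2.imwrite(f"pics/m_{n}.png",m)
    m=cv2.morphologyEx(m,cv2.MORPH_OPEN,np.ones((9,9)))
    cs,_=cv2.findContours(m,cv2.RETR_EXTERNAL,cv2.CHAIN_APPROX_NONE)
    P=np.vstack([c for c in cs if cv2.contourArea(c)>3000]);hu=cv2.convexHull(P)
    ap=cv2.approxPolyDP(hu,20,True)[:,0];print(n,((ap+.5)/k-.5+[x,y]).round(2).tolist())
    v=sub.copy();cv2.polylines(v,[ap.reshape(-1,1,2)],True,(0,0,255),1);cv2.imwrite(f"pics/q_{n}.png",cv2.resize(v,None,fx=.95,fy=.95) )
E
```

```text
top [[396.38, 205.12], [274.12, 212.62], [265.12, 90.12], [395.12, 83.12]]Traceback (most recent call last):
  File "<stdin>", line 12, in <module>
    return _nx.concatenate(arrs, 0, dtype=dtype, casting=casting)
           ~~~~~~~~~~~~~~~^^^^^^^^^^^^^^^^^^^^^^^^^^^^^^^^^^^^^^^
ValueError: need at least one array to concatenate
```

View pics/q_top.png

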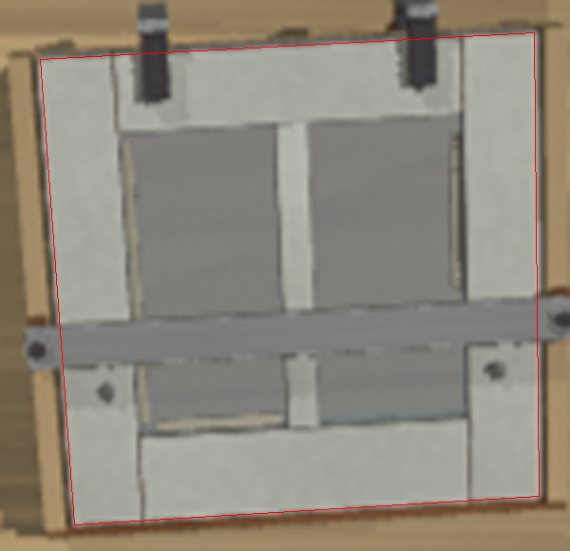

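```bash
python3 - <<'E'
from h import *
t=cv2.imread("pics/top0.png");s=cv2.imread("pics/side0.png")
out={}
for n,im,roi,th in(("top",t,(255,75,150,145),135),("side",s,(325,150,185,165),118)):
    x,y,w,h=roi;k=4
    sub=cv2.resize(im[y:y+h,x:x+w],None,fx=k,fy=k,interpolation=cv2.INTER_CUBIC)
    hsv=cv2.cvtColor(sub,cv2.COLOR_BGR2HSV)
    if n=="side":print(hsv[int((250-y)*k),int((375-x)*k)],hsv[int((290-y)*k),int((400-x)*k)])
    m=((hsv[...,2]>th)&(hsv[...,1]<40)).astype(np.uint8)*255
    m=cv2.morphologyEx(m,cv2.MORPH_OPEN,np.ones((9,9)))
    cs,_=cv2.findContours(m,cv2.RETR_EXTERNAL,cv2.CHAIN_APPROX_NONE)
    P=np.vstack([c for c in cs if cv2.contourArea(c)>3000]);hu=cv2.convexHull(P)
    ap=cv2.approxPolyDP(hu,20,True)[:,0]
    # refine: fit lines to hull-near contour pts
    Q=P[:,0].astype(float);L=[]
    for i in range(len(ap)):
        a,b=ap[i].astype(float),ap[(i+1)%len(ap)].astype(float);d=(b-a)/np.linalg.norm(b-a);nn=np.array([-d[1],d[0]])
        u=(Q-a)@d;v=(Q-a)@nn;sel=(abs(v)<5)&(u>15)&(u<np.linalg.norm(b-a)-15)
        vx,vy,x0,y0=cv2.fitLine(Q[sel].astype(np.float32),cv2.DIST_HUBER,0,.01,.01).ravel();L.append(np.cross([x0,y0,1],[x0+vx,y0+vy,1]))
    c=[np.cross(L[i-1],L[i]) for i in range(len(L))];c=np.array([q[:2]/q[2] for q in c])
    # grow by .5px outward
    print(n,((c+.5)/k-.5+[x,y]).round(2).tolist())
    v=sub.copy();cv2.polylines(v,[c.round().astype(int).reshape(-1,1,2)],True,(0,0,255),1);cv2.imwrite(f"pics/r_{n}.png",cv2.resize(v,None,fx=.9,fy=.9) )
E
```

```text
top [[396.7, 205.39], [273.97, 212.42], [264.47, 90.43], [395.81, 83.3]]
[ 34  14 132] [ 54   9 136]
side [[490.36, 223.52], [387.25, 299.34], [332.4, 223.03], [422.18, 156.49]]
```

View pics/r_side.png

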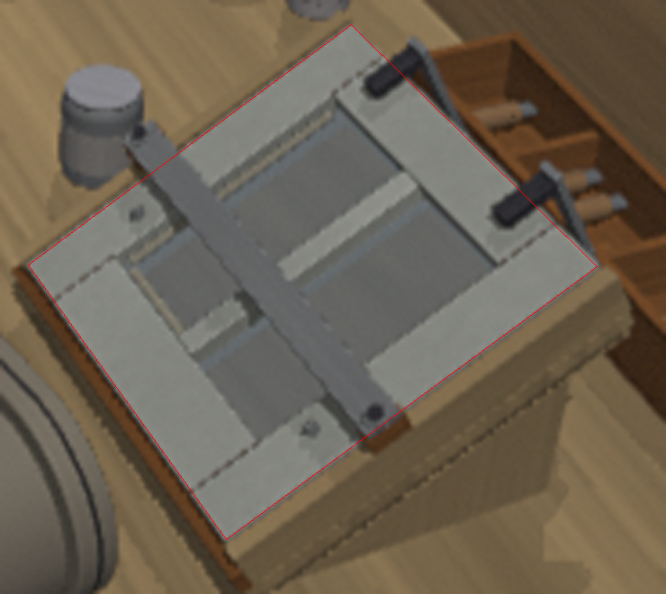

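View pics/r_top.png

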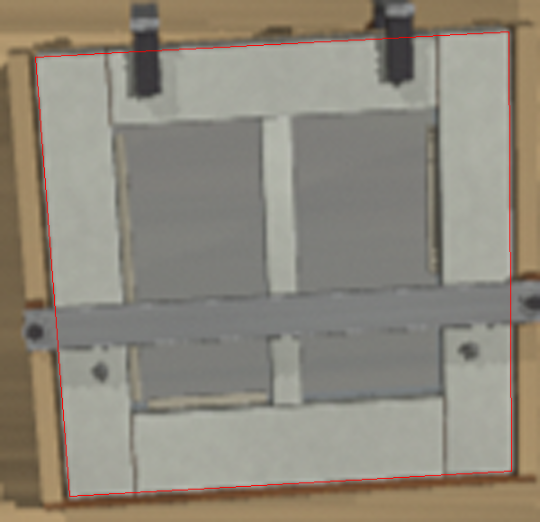

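```bash
python3 - <<'E'
from h import *
top=[[396.7, 205.39], [273.97, 212.42], [264.47, 90.43], [395.81, 83.3]]   # NR NL FL FR
side=[[387.25, 299.34],[332.4, 223.03],[422.18, 156.49],[490.36, 223.52]]
M=[[0,-.17,0],[0,.17,0],[.33,.17,0],[.33,-.17,0]]
P=[]
for a,b in zip(top,side):
    p,e=tri(a,b);P.append(p);print(p.round(4),e.round(4))
pins=[((131/4-.4+250,453/4-.4+65),(128/3-.3+320,208/3-.3+140)),((541/4-.4+250,429/4-.4+65),(273/3-.3+320,386/3-.3+140))]
for (a,b) in pins:
    p,e=tri(a,b);print('pin',p.round(4),e.round(4));P.append(p)
M=np.array(M+[[.098,.138,.006],[.098,-.138,.006]]);P=np.array(P)
w=np.array([1,1,1,1,1,1.])
cm,cp=M.mean(0),P.mean(0)
r,_=R.align_vectors(P-cp,M-cm);t=cp-r.apply(cm)
print("res mm",((r.apply(M)+t-P)*1e3).round(1).tolist())
print(r.as_matrix().round(4),t.round(4));print("slope",np.degrees(np.arcsin(r.as_matrix()[2,0])),"yaw",np.degrees(np.arctan2(*r.as_matrix()[[1,0],0])))
print("roll", np.degrees(r.as_matrix()[2,1]))
np.savez("sash.npz",Rm=r.as_matrix(),t=t)
for n in("top","side"):print(n,[proj(n,r.apply(m)+t).round(1).tolist() for m in M])
E
```

```text
[ 0.5379 -0.1699  0.064 ] 0.0015
[0.5188 0.1667 0.0652] 0.0009
[0.808  0.1838 0.2185] 0.0004
[ 0.8268 -0.1536  0.2173] 0.0009
pin [0.6035 0.1423 0.1116] 0.0009
pin [ 0.6196 -0.1332  0.1128] 0.0003
res mm [[-0.6, -0.9, -1.5], [-0.8, 2.0, -2.2], [0.8, 1.3, -0.4], [1.3, -0.8, 0.3], [-0.1, -0.8, 2.7], [-0.6, -0.9, 1.1]]
[[ 0.8813 -0.0567 -0.4692]
 [ 0.0495  0.9984 -0.0278]
 [ 0.47    0.0013  0.8826]] [ 0.5276 -0.001   0.0628]
slope 28.03625916388576 yaw 3.2120037852257215
roll 0.07631005220881724
top [[397.0, 205.4], [273.3, 212.7], [264.0, 90.1], [396.1, 82.9], [282.6, 177.8], [385.2, 171.9]]
side [[386.9, 300.1], [331.7, 223.3], [422.1, 156.3], [491.2, 223.4], [362.6, 208.4], [410.6, 268.4]]
```

```bash
python3 - <<'E'
import cv2,numpy as np
t=cv2.imread("pics/top0.png");s=cv2.imread("pics/side0.png")
def z(im,x,y,w,h,k):
    v=cv2.resize(im[y:y+h,x:x+w],None,fx=k,fy=k,interpolation=cv2.INTER_CUBIC)
    v=cv2.convertScaleAbs(v,alpha=1.5)
    for i in range(0,w,10):cv2.putText(v,str(x+i),(i*k,10),0,.35,(255,255,255));v[:,i*k]=v[:,i*k]//2
    for i in range(0,h,10):cv2.putText(v,str(y+i),(0,i*k+4),0,.35,(255,255,255));v[i*k]=v[i*k]//2
    return v
cv2.imwrite("pics/B_top.png",z(t,420,226,50,58,10));cv2.imwrite("pics/B_side.png",z(s,328,350,75,48,10));cv2.imwrite("pics/A_top.png",z(t,175,220,67,50,11))
E
```

```text
(no output)
```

View pics/B_top.png

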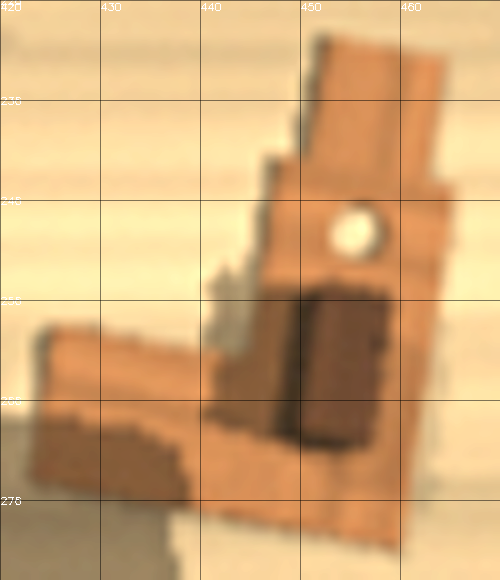

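View pics/B_side.png

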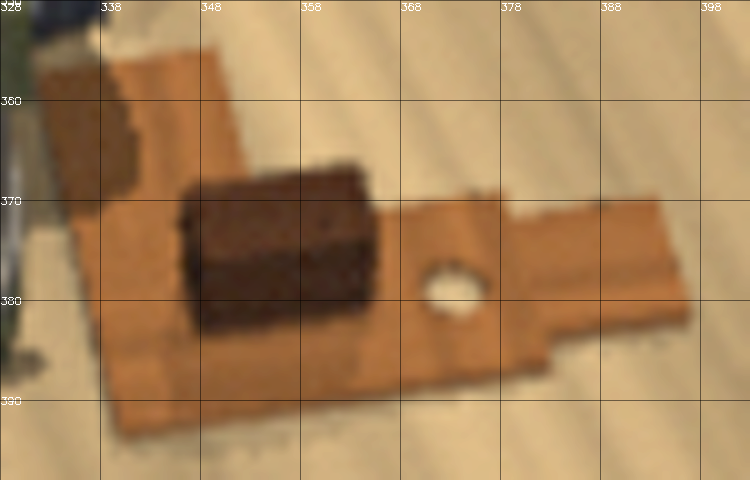

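View pics/A_top.png

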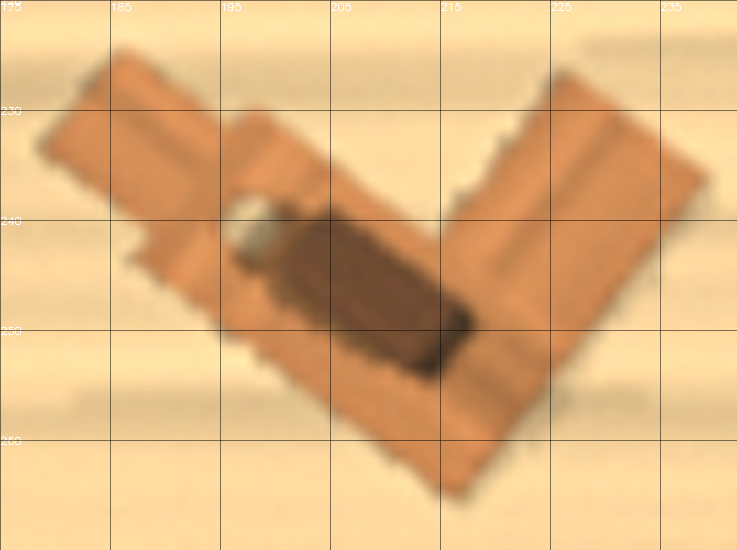

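```bash
python3 - <<'E'
from h import *
g=lambda L,k,x,y:[(u/k+x-.45,v/k+y-.45) for u,v in L]
MB=np.array([[96,12],[96,-22],[60,-30],[-44,-30],[1,75],[-44,75],[60,20]])/1e3
Bt=g([(321,37),(447,57),(455,183),(402,553),(45,326),(30,480),(268,157)],10,420,226)
Bs=g([(658,197),(690,322),(552,372),(122,440),(218,46),(35,70),(508,192)],10,328,350)
def fit2(M,P):
    M3=np.c_[M,np.zeros(len(M))];P3=np.c_[P[:,:2],np.zeros(len(M))]
    a=M-M.mean(0);b=P[:,:2]-P[:,:2].mean(0)
    th=np.arctan2((a[:,0]*b[:,1]-a[:,1]*b[:,0]).sum(),(a*b).sum())
    c,s=np.cos(th),np.sin(th);Q=np.array([[c,-s],[s,c]]);t=P[:,:2].mean(0)-Q@M.mean(0)
    return th,t,(M@Q.T+t-P[:,:2])*1e3
P=[];
for a,b in zip(Bt,Bs):
    p,e=tri(a,b);P.append(p);print(p.round(4),e.round(4))
th,t,r=fit2(MB,np.array(P));print("B tri",np.degrees(th),t,"res",r.round(1).tolist())
P=np.array([onz("top",a,.006) for a in Bt]);th,t,r=fit2(MB,P);print("B top",np.degrees(th),t,np.abs(r).max())
P=np.array([onz("side",a,.006) for a in Bs]);th,t,r=fit2(MB,P);print("B side",np.degrees(th),t,np.abs(r).max())
MA=np.array([[96,22],[96,-12],[60,30],[60,-20],[-44,30],[-44,-75],[1,-75],[1,-20]])/1e3
At=g([(38,146),(122,48),(128,258),(255,106),(462,500),(710,180),(562,68),(440,240)],11,175,220)
P=np.array([onz("top",a,.006) for a in At]);th,t,r=fit2(MA,P);print("A top",np.degrees(th),t,r.round(1).tolist())
# bystanders rough
for n,p,z in(("bottle",(323,258),.17),("sand",(281,264),.028),("knife R",(417,261),.02),("tin",(209,163),.09),("knifeL",(353,261),.0)):print(n,onz("top",p,z).round(3))
E
```

```text
[ 0.481  -0.3329  0.002 ] 0.0021
[ 0.4739 -0.3681  0.0013] 0.0006
[ 0.4378 -0.3689  0.001 ] 0.001
[ 0.3349 -0.3498  0.0014] 0.002
[ 0.3994 -0.2519  0.0018] 0.0027
[ 0.3547 -0.2453  0.0056] 0.0004
[ 4.478e-01 -3.171e-01  2.000e-04] 0.0036
B tri -10.690352883749572 [ 0.38426952 -0.3272085 ] res [[-0.2, -0.4], [0.6, 1.5], [-0.1, 1.1], [0.5, 1.2], [-0.2, -1.8], [0.3, -0.1], [-0.8, -1.6]]
B top -10.508000779171711 [ 0.38313697 -0.32619566] 2.1968949683947026
B side -11.340492671658923 [ 0.38342093 -0.32961692] 2.4753449684942197
A top 53.205220149262495 [0.43057238 0.34871626] [[-1.4, -0.8], [0.5, -0.5], [-0.4, -1.0], [0.5, 0.3], [-0.5, 2.0], [1.8, 0.6], [-0.4, -1.7], [-0.1, 1.0]]
bottle [0.381 0.036 0.17 ]
sand [0.381 0.149 0.028]
knife R [ 0.388 -0.228  0.02 ]
tin [0.651 0.343 0.09 ]
knifeL [ 0.391 -0.052  0.   ]
```

```bash
cat >> h.py <<'E'
def pose(p,x,z):
    z=np.array(z,float);z/=np.linalg.norm(z);x=np.array(x,float);x-=z*(x@z);x/=np.linalg.norm(x)
    T=np.eye(4);T[:3,:3]=np.stack([x,np.cross(z,x),z],1);T[:3,3]=p;return T
def cur(s):
    T=np.eye(4);T[:3,:3]=R.from_rotvec(s["orientation"]).as_matrix();T[:3,3]=s["tool_pos"];return T
def plan(T0,T1,n,dec=3):
    rv=R.from_matrix(T0[:3,:3].T@T1[:3,:3]).as_rotvec()
    out=[];T=T0.copy()
    for i in range(n):
        rem=n-i
        sl=T[:3,:3].T@(T1[:3,3]-T[:3,3])/rem
        tv=R.from_matrix(T[:3,:3].T@T1[:3,:3]).as_rotvec()/rem
        a=np.round(sl/.4,dec)+0;b=np.round(tv/.5,dec)+0
        out.append((a,b))
        T[:3,3]+=T[:3,:3]@(a*.4);T[:3,:3]=T[:3,:3]@R.from_rotvec(b*.5).as_matrix()
    mx=max(np.linalg.norm(a)*.4 for a,b in out);mr=max(np.linalg.norm(b)*.5 for a,b in out)
    for i in range(0,n,5):
        print("["+",".join('{"slide":%s,"turn":%s}'%(a.tolist(),b.tolist()) for a,b in out[i:i+5])+"]")
    print("n",n,"max/row %.4f m (.0417) %.3f rad (.125)"%(mx,mr));return T
E
python3 - <<'E'
from h import *
from plant import robot
T0=cur(robot.read_state());print(T0.round(3))
a=np.radians(-10.7);x=[-np.sin(a),np.cos(a),0]
for sg in(1,-1):
    T1=pose([.3838,-.3280,.28],np.array(x)*sg,[0,0,-1]);print(R.from_matrix(T0[:3,:3].T@T1[:3,:3]).as_rotvec())
E
```

```text
[[ 0.299 -0.954 -0.     0.179]
 [-0.954 -0.299  0.002 -0.572]
 [-0.002 -0.    -1.     0.404]
 [ 0.     0.     0.     1.   ]]
[-2.27482271e-03  2.83657718e-04 -2.65100657e+00]
[2.09690628e-04 1.68163590e-03 4.90585155e-01]
```

```bash
python3 - <<'E'
from h import *
from plant import robot
T0=cur(robot.read_state())
a=np.radians(-10.7);x=-np.array([-np.sin(a),np.cos(a),0])
T=plan(T0,pose([.3838,-.3280,.28],x,[0,0,-1]),10)
plan(T,pose([.3838,-.3280,.197],x,[0,0,-1]),5)
E
```

```text
[{"slide":[-0.043, -0.067, 0.031],"turn":[0.0, 0.0, 0.098]},{"slide":[-0.046, -0.065, 0.031],"turn":[0.0, 0.0, 0.098]},{"slide":[-0.049, -0.062, 0.031],"turn":[0.0, 0.0, 0.098]},{"slide":[-0.052, -0.06, 0.031],"turn":[0.0, 0.0, 0.098]},{"slide":[-0.055, -0.057, 0.031],"turn":[0.0, 0.001, 0.098]}]
[{"slide":[-0.058, -0.055, 0.031],"turn":[0.0, 0.0, 0.098]},{"slide":[-0.061, -0.052, 0.031],"turn":[0.0, 0.001, 0.098]},{"slide":[-0.063, -0.049, 0.031],"turn":[0.0, 0.0, 0.098]},{"slide":[-0.066, -0.045, 0.031],"turn":[0.0, 0.001, 0.099]},{"slide":[-0.067, -0.042, 0.031],"turn":[0.001, 0.0, 0.098]}]
n 10 max/row 0.0344 m (.0417) 0.050 rad (.125)
[{"slide":[0.0, 0.0, 0.042],"turn":[0.0, 0.0, 0.0]},{"slide":[0.0, 0.0, 0.041],"turn":[0.0, 0.0, 0.0]},{"slide":[0.0, 0.0, 0.042],"turn":[0.0, 0.0, 0.0]},{"slide":[0.0, 0.0, 0.041],"turn":[0.0, 0.0, 0.0]},{"slide":[0.0, 0.0, 0.042],"turn":[0.0, 0.0, 0.0]}]
n 5 max/row 0.0168 m (.0417) 0.000 rad (.125)
```

Request:
arm_command:
  motion:
    - {"slide":[-0.043,-0.067,0.031],"turn":[0,0,0.098]}
    - {"slide":[-0.046,-0.065,0.031],"turn":[0,0,0.098]}
    - {"slide":[-0.049,-0.062,0.031],"turn":[0,0,0.098]}
    - {"slide":[-0.052,-0.06,0.031],"turn":[0,0,0.098]}
    - {"slide":[-0.055,-0.057,0.031],"turn":[0,0.001,0.098]}
  gripper: 65
  grip_force: 40

```text
t: 0.52
tool_pos: [0.282, -0.4495, 0.3417]
orientation: [2.283, -2.158, -0.0]
force: [0.8, -0.2, -0.4]
opening: 0.0645
```

Request:
arm_command:
  motion:
    - {"slide":[-0.058,-0.055,0.031],"turn":[0,0,0.098]}
    - {"slide":[-0.061,-0.052,0.031],"turn":[0,0.001,0.098]}
    - {"slide":[-0.063,-0.049,0.031],"turn":[0,0,0.098]}
    - {"slide":[-0.066,-0.045,0.031],"turn":[0,0.001,0.099]}
    - {"slide":[-0.067,-0.042,0.031],"turn":[0.001,0,0.098]}

```text
t: 0.93
tool_pos: [0.3844, -0.3269, 0.2798]
orientation: [2.001, -2.421, 0.002]
force: [0.4, -0.7, 0.3]
opening: 0.0604
```

```bash
python3 - <<'E'
from h import *
from plant import robot
for n in("side","top"):
    c=robot.read_camera(n);cv2.imwrite(f"pics/{n}1.png",c["pixels"])
s=robot.read_state();print(s["t"]);T0=cur(s);print(T0.round(4),s["q"].round(2))
a=np.radians(-10.7);x=-np.array([-np.sin(a),np.cos(a),0])
plan(T0,pose([.3838,-.3280,.197],x,[0,0,-1]),5)
t=cv2.imread("pics/top1.png");s=cv2.imread("pics/side1.png")
def z(im,x,y,w,h,k):
    v=cv2.resize(im[y:y+h,x:x+w],None,fx=k,fy=k,interpolation=cv2.INTER_CUBIC)
    v=cv2.convertScaleAbs(v,alpha=1.5)
    for i in range(0,w,10):cv2.putText(v,str(x+i),(i*k,10),0,.35,(255,255,255));v[:,i*k]=v[:,i*k]//2
    for i in range(0,h,10):cv2.putText(v,str(y+i),(0,i*k+4),0,.35,(255,255,255));v[i*k]=v[i*k]//2
    return v
cv2.imwrite("pics/A_side1.png",z(s,250,175,75,55,10))
E
```

```text
1.0333
[[-0.1836 -0.983  -0.0021  0.385 ]
 [-0.983   0.1836  0.0031 -0.3246]
 [-0.0026  0.0026 -1.      0.2777]
 [ 0.      0.      0.      1.    ]] [-0.8  -0.03  1.89  0.    1.28  0.95]
[{"slide":[0.002, 0.0, 0.04],"turn":[0.001, 0.001, 0.001]},{"slide":[0.002, 0.0, 0.04],"turn":[0.001, 0.001, 0.001]},{"slide":[0.002, 0.0, 0.041],"turn":[0.001, 0.001, 0.001]},{"slide":[0.002, 0.001, 0.04],"turn":[0.001, 0.001, 0.001]},{"slide":[0.001, 0.0, 0.041],"turn":[0.001, 0.001, 0.0]}]
n 5 max/row 0.0164 m (.0417) 0.001 rad (.125)
```

View pics/side1.png

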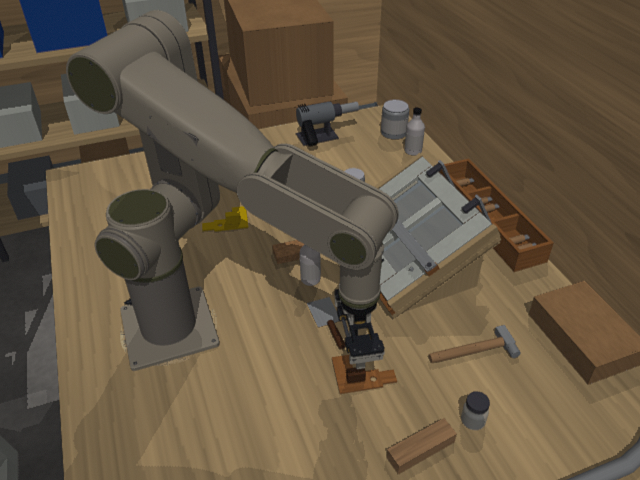

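View pics/A_side1.png

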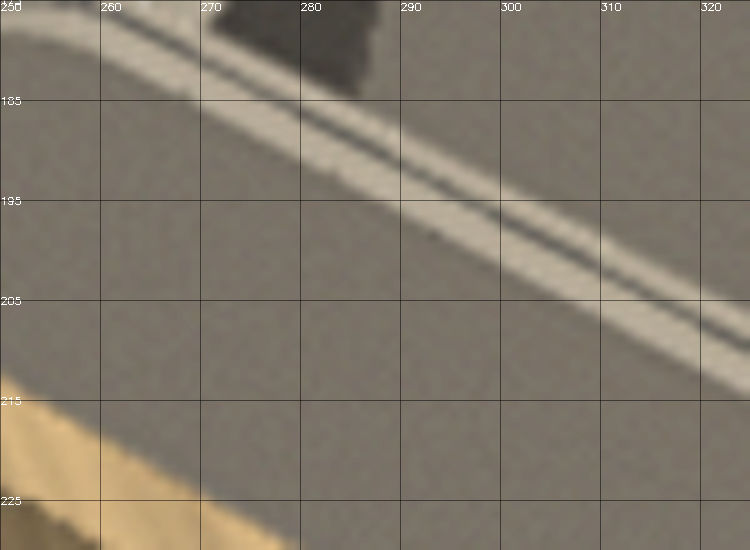

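Request:
arm_command:
  motion:
    - {"slide":[0,0,0.04],"turn":[0,0,0]}
    - {"slide":[0,0,0.04],"turn":[0,0,0]}
    - {"slide":[0,0,0.02],"turn":[0,0,0]}
    - {"slide":[0,0,0],"turn":[0,0,0]}
    - {"slide":[0,0,0],"turn":[0,0,0]}

```text
t: 1.45
tool_pos: [0.3834, -0.3288, 0.2405]
orientation: [2.004, -2.419, 0.0]
force: [1.1, -0.9, 0.6]
opening: 0.0606
```

```bash
python3 - <<'E'
from h import *
from plant import robot
for i in range(2):
    c=robot.read_camera("side");s=robot.read_state();print(s["t"],s["tool_pos"].round(4),s["q"].round(4),s["dq"].round(3))
cv2.imwrite("pics/side2.png",c["pixels"][290:410,290:440].repeat(5,0).repeat(5,1))
T0=cur(s)
a=np.radians(-10.7);x=-np.array([-np.sin(a),np.cos(a),0])
plan(T0,pose([.3838,-.3280,.197],x,[0,0,-1]),5)
E
```

```text
1.5 [ 0.3837 -0.3291  0.2412] [-8.1020e-01  1.9900e-02  1.9149e+00 -9.0000e-04  1.2051e+00  9.4810e-01] [ 0.002 -0.01  -0.012 -0.    -0.     0.002]
1.55 [ 0.3839 -0.3292  0.2416] [-8.1000e-01  1.9500e-02  1.9145e+00 -8.0000e-04  1.2050e+00  9.4820e-01] [ 0.002 -0.007 -0.004 -0.001 -0.002  0.001]
[{"slide":[-0.001, 0.0, 0.022],"turn":[-0.001, -0.001, 0.0]},{"slide":[-0.001, 0.0, 0.022],"turn":[-0.001, -0.001, 0.0]},{"slide":[0.0, 0.0, 0.023],"turn":[0.0, -0.001, 0.0]},{"slide":[-0.001, 0.0, 0.022],"turn":[-0.001, -0.001, 0.0]},{"slide":[0.0, 0.001, 0.023],"turn":[0.0, 0.0, -0.001]}]
n 5 max/row 0.0092 m (.0417) 0.001 rad (.125)
```

View pics/side2.png

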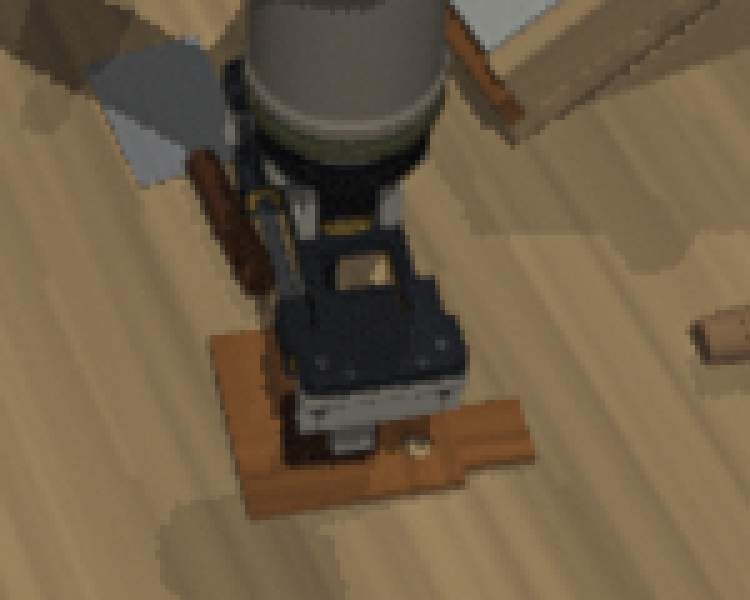

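Request:
arm_command:
  motion:
    - {"slide":[-0.001,0,0.03],"turn":[0,0,0]}
    - {"slide":[-0.001,0,0.03],"turn":[0,0,0]}
    - {"slide":[0,0,0.03],"turn":[0,0,0]}
    - {"slide":[0,0,0.02],"turn":[0,0,0]}
    - {"slide":[0,0,0],"turn":[0,0,0]}

```text
t: 1.97
tool_pos: [0.3829, -0.3267, 0.1935]
orientation: [2.004, -2.418, -0.005]
force: [-0.5, -0.1, -0.5]
opening: 0.0603
```

Request:
arm_command:
  motion:
    - {"slide":[0,0,0],"turn":[0,0,0]}
    - {"slide":[0,0,0],"turn":[0,0,0]}
    - {"slide":[0,0,0],"turn":[0,0,0]}
    - {"slide":[0,0,0],"turn":[0,0,0]}
    - {"slide":[0,0,0],"turn":[0,0,0]}
  gripper: 0

```text
t: 2.38
tool_pos: [0.3842, -0.3281, 0.1973]
orientation: [2.004, -2.418, 0.004]
force: [0.4, 1.0, 0.4]
opening: 0.0316
```

Request:
arm_command:
  motion:
    - {"slide":[0,0,-0.02],"turn":[0,0,0]}
    - {"slide":[0,0,-0.05],"turn":[0,0,0]}
    - {"slide":[0,0,-0.08],"turn":[0,0,0]}
    - {"slide":[0,0,-0.1],"turn":[0,0,0]}
    - {"slide":[0,0,-0.1],"turn":[0,0,0]}

```text
t: 2.8
tool_pos: [0.3833, -0.327, 0.3378]
orientation: [2.004, -2.418, -0.001]
force: [1.2, -0.7, -1.0]
opening: 0.0218
```

```bash
python3 - <<'E'
from h import *
from plant import robot
for i in range(2):
    c=robot.read_camera("side");t=robot.read_camera("top");s=robot.read_state();print(s["t"],s["tool_pos"].round(4),s["force"].round(2),s["opening"])
print(cur(s).round(3))
cv2.imwrite("pics/side3.png",c["pixels"]);cv2.imwrite("pics/top3.png",t["pixels"])
E
```

```text
2.9 [ 0.3856 -0.3293  0.3455] [ 0.65 -0.67 -1.51] 0.02187807572323574
3.0 [ 0.3843 -0.328   0.3387] [ 0.02  0.04 -2.19] 0.02146045130824482
[[-0.186 -0.983  0.003  0.384]
 [-0.983  0.186 -0.004 -0.328]
 [ 0.004 -0.004 -1.     0.339]
 [ 0.     0.     0.     1.   ]]
```

View pics/side3.png

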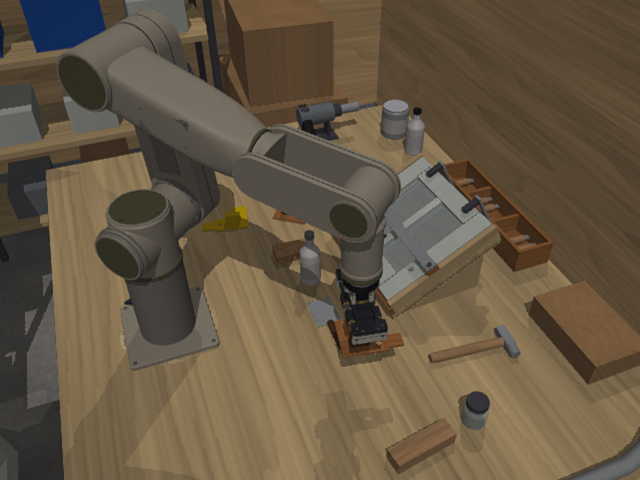

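View pics/top3.png

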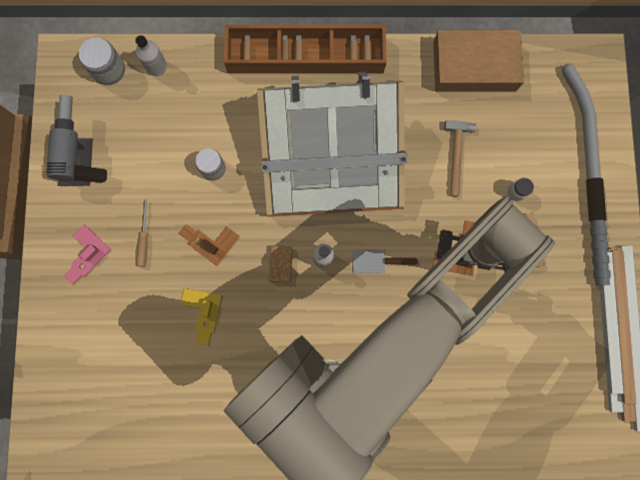

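```bash
cat > z.py <<'E'
import cv2
def z(im,x,y,w,h,k):
    v=cv2.resize(im[y:y+h,x:x+w],None,fx=k,fy=k,interpolation=cv2.INTER_CUBIC)
    v=cv2.convertScaleAbs(v,alpha=1.5)
    for i in range(0,w,10):cv2.putText(v,str(x+i),(i*k,10),0,.35,(255,255,255));v[:,i*k]=v[:,i*k]//2
    for i in range(0,h,10):cv2.putText(v,str(y+i),(0,i*k+4),0,.35,(255,255,255));v[i*k]=v[i*k]//2
    return v
E
python3 - <<'E'
from z import *
import numpy as np
t=cv2.imread("pics/top3.png");s=cv2.imread("pics/side3.png");t0=cv2.imread("pics/top0.png");s0=cv2.imread("pics/side0.png")
f=lambda im,x,y:z(im,x,y,40,30,9)
cv2.imwrite("pics/obj.png",np.vstack([np.hstack([f(t,305,240),f(s,290,225)]),np.hstack([f(t0,190,145),f(s0,335,165)])]))
cv2.imwrite("pics/obj2.png",np.vstack([np.hstack([f(t0,505,170),f(s0,458,388)]),np.hstack([f(t0,440,115),f(s0,485,320)])]))
E
```

View pics/obj.png

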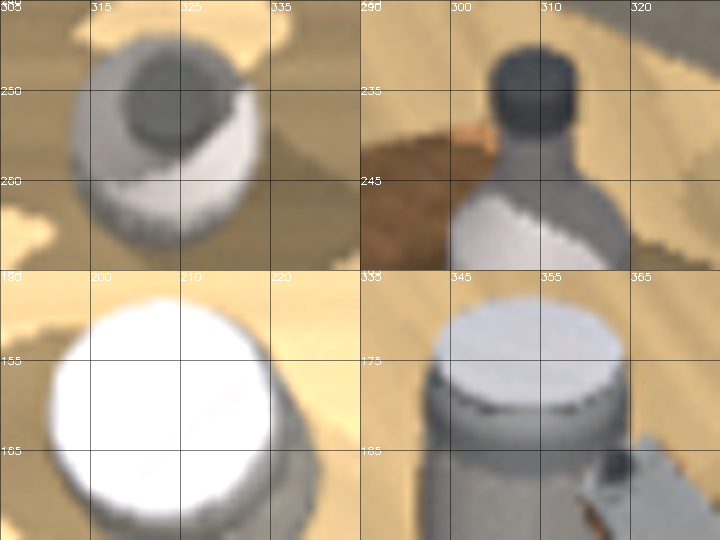

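View pics/obj2.png

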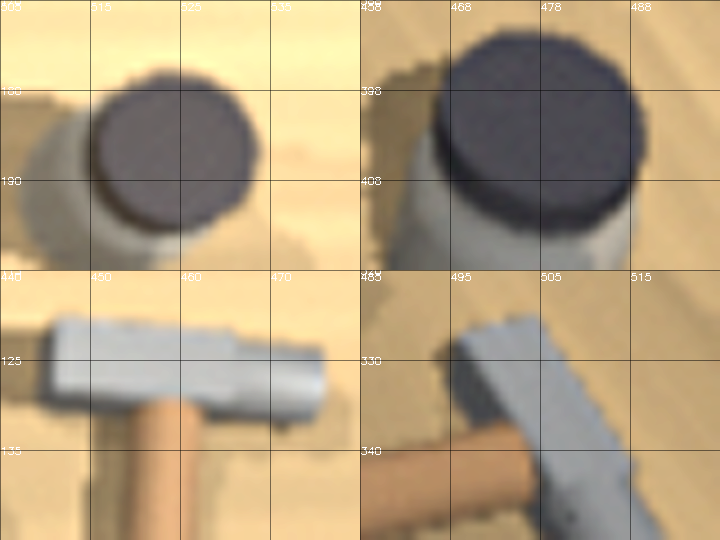

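```bash
python3 - <<'E'
from h import *
for n,a,b,z in(("tin",(207.5,159.7),(353.2,173.7),.09),("jar",(524.3,186.4),(477.7,400.9),.075),("bottle",(323.1,251.2),(309,231.2),.17)):
    p,e=tri(a,b);print(n,p.round(4),e.round(4),"true z",z, "onz",onz("top",a,z)[:2].round(4),onz("side",b,z)[:2].round(4))
E
```

```text
tin [0.661  0.3476 0.0884] 0.0003 true z 0.09 onz [0.6605 0.3473] [0.6602 0.3454]
jar [ 0.5882 -0.5217  0.072 ] 0.001 true z 0.075 onz [ 0.587  -0.5204] [ 0.5872 -0.5233]
bottle [0.4    0.035  0.1732] 0.0036 true z 0.17 onz [0.3986 0.0353] [0.403  0.0385]
```

```bash
cat >> h.py <<'E'
def sash(dz=0.0):
    S=np.load("sash.npz");y=np.radians(3.22);a=np.radians(28)
    Rm=R.from_euler("ZY",[y,-a]).as_matrix();return Rm,S["t"]+[-.0005,-.0004,.002]
def tmpl(hole_s,phi,side,s=0.,yaw=0.):
    """template frame (block centre) in world; hole_s = underside hole centre in sash"""
    Rm,t=sash();Rt=R.from_euler("ZY",[yaw,phi]).as_matrix()
    sg=1 if side=="L" else -1
    o=np.array(hole_s)-Rt@np.array([.042,.005*sg,-.023])-s*Rt[:,0]
    T=np.eye(4);T[:3,:3]=Rm@Rt;T[:3,3]=Rm@o+t;return T
def tool(Tt,up,fwd,flip):
    """tool pose holding template; flip=-1 -> tool x=-template y"""
    x,y,z=Tt[:3,0],Tt[:3,1],Tt[:3,2];return pose(Tt[:3,3]+z*up+x*fwd,flip*y,-z)
def chk(T,side,up,fwd,flip):
    """measured tool pose -> hole in sash mm, tilt, yaw"""
    Rm,t=sash();sg=1 if side=="L" else -1
    Rt=np.stack([np.cross(-T[:3,2],0*T[:3,0])+0,flip*T[:3,0],-T[:3,2]],1);Rt[:,0]=np.cross(Rt[:,1],Rt[:,2])
    o=T[:3,3]-Rt[:,2]*up-Rt[:,0]*fwd;h=o+Rt@np.array([.042,.005*sg,-.023]);q=Rm.T@Rt;tip=o+Rt@np.array([.096,.005*sg,-.023])
    print("hole sash mm",((Rm.T@(h-t))*1e3).round(1),"tip",((Rm.T@(tip-t))*1e3).round(1),"tilt deg %.2f yaw %.2f roll %.2f"%(np.degrees(-q[2,0]),np.degrees(q[1,0]),np.degrees(q[2,1])))
E
python3 - <<'E'
from h import *
from plant import robot
s=robot.read_state();T0=cur(s);T0[:3,3]=[.3842,-.328,.340]
ph=np.radians(8);P=[.098,-.138,.0125]
A=(.1743,.0006,-1)
W1=tool(tmpl([.098,-.138,.0525],ph,"R",.08),*A);print(W1.round(3))
T=plan(T0,W1,10);chk(W1,"R",*A)
W2=tool(tmpl(P,ph,"R",.045),*A);print();plan(W1,W2,5)
E
```

```text
[[ 0.056 -0.938  0.341  0.415]
 [-0.998 -0.053  0.019 -0.141]
 [-0.    -0.342 -0.94   0.301]
 [ 0.     0.     0.     1.   ]]
[{"slide":[-0.047, 0.001, 0.01],"turn":[0.069, -0.009, -0.048]},{"slide":[-0.047, 0.0, 0.01],"turn":[0.069, -0.009, -0.048]},{"slide":[-0.047, 0.0, 0.01],"turn":[0.069, -0.009, -0.048]},{"slide":[-0.047, -0.001, 0.01],"turn":[0.069, -0.009, -0.048]},{"slide":[-0.047, -0.002, 0.01],"turn":[0.069, -0.01, -0.048]}]
[{"slide":[-0.047, -0.003, 0.011],"turn":[0.069, -0.009, -0.048]},{"slide":[-0.047, -0.004, 0.011],"turn":[0.068, -0.01, -0.048]},{"slide":[-0.047, -0.004, 0.011],"turn":[0.069, -0.009, -0.048]},{"slide":[-0.047, -0.005, 0.012],"turn":[0.068, -0.01, -0.047]},{"slide":[-0.048, -0.006, 0.013],"turn":[0.069, -0.009, -0.048]}]
n 10 max/row 0.0200 m (.0417) 0.042 rad (.125)
hole sash mm [  18.8 -138.    63.6] tip [  72.3 -138.    56.1] tilt deg 7.97 yaw 0.00 roll 0.00

[{"slide":[0.0, -0.02, 0.02],"turn":[0.0, 0.0, 0.0]},{"slide":[0.0, -0.02, 0.02],"turn":[0.0, 0.0, 0.0]},{"slide":[0.0, -0.02, 0.02],"turn":[0.0, 0.0, 0.0]},{"slide":[0.0, -0.021, 0.02],"turn":[0.0, 0.0, 0.0]},{"slide":[0.0, -0.02, 0.019],"turn":[0.0, 0.0, 0.0]}]
n 5 max/row 0.0116 m (.0417) 0.000 rad (.125)
```

Request:
arm_command:
  motion:
    - {"slide":[-0.047,0.001,0.01],"turn":[0.069,-0.009,-0.048]}
    - {"slide":[-0.047,0,0.01],"turn":[0.069,-0.009,-0.048]}
    - {"slide":[-0.047,0,0.01],"turn":[0.069,-0.009,-0.048]}
    - {"slide":[-0.047,-0.001,0.01],"turn":[0.069,-0.009,-0.048]}
    - {"slide":[-0.047,-0.002,0.01],"turn":[0.069,-0.01,-0.048]}

```text
t: 3.42
tool_pos: [0.3983, -0.2333, 0.3147]
orientation: [-2.057, 2.196, -0.176]
force: [-0.2, -0.6, -1.8]
opening: 0.0218
```

Request:
arm_command:
  motion:
    - {"slide":[-0.047,-0.003,0.011],"turn":[0.069,-0.009,-0.048]}
    - {"slide":[-0.047,-0.004,0.011],"turn":[0.068,-0.01,-0.048]}
    - {"slide":[-0.047,-0.004,0.011],"turn":[0.069,-0.009,-0.048]}
    - {"slide":[-0.047,-0.005,0.012],"turn":[0.068,-0.01,-0.047]}
    - {"slide":[-0.048,-0.006,0.013],"turn":[0.069,-0.009,-0.048]}

```text
t: 3.83
tool_pos: [0.4138, -0.139, 0.2954]
orientation: [-2.084, 1.971, -0.338]
force: [0.3, 0.4, -0.9]
opening: 0.0216
```

Request:
arm_command:
  motion:
    - {"slide":[0,0,0],"turn":[0,0,0]}
    - {"slide":[0,0,0],"turn":[0,0,0]}
    - {"slide":[0,0,0],"turn":[0,0,0]}
    - {"slide":[0,0,0],"turn":[0,0,0]}
    - {"slide":[0,0,0],"turn":[0,0,0]}

```text
t: 4.25
tool_pos: [0.4147, -0.1409, 0.2979]
orientation: [-2.083, 1.972, -0.341]
force: [0.5, 0.2, -0.7]
opening: 0.0211
```

```bash
python3 - <<'E'
from h import *
from z import z
from plant import robot
A=(.1743,.0006,-1)
P=[]
for i in range(2):
    c=robot.read_camera("side");t=robot.read_camera("top");s=robot.read_state();P.append(s["tool_pos"]);chk(cur(s),"R",*A);print(s["force"].round(1))
cv2.imwrite("pics/side4.png",z(c["pixels"],340,220,120,100,6));cv2.imwrite("pics/top4.png",z(t["pixels"],340,140,100,80,7))
print(s["t"],s["q"].round(2))
ph=np.radians(8)
plan(cur(s),tool(tmpl([.098,-.138,.0125],ph,"R",.045),*A),5)
E
```

```text
hole sash mm [  16.5 -137.6   61.1] tip [  70.  -137.7   53.5] tilt deg 8.13 yaw -0.11 roll 0.12
[-0.1  1.  -1.3]
hole sash mm [  16.6 -137.4   61.1] tip [  70.  -137.5   53.5] tilt deg 8.12 yaw -0.10 roll 0.12
[-0.  -0.4 -1.4]
4.45 [-0.53 -0.43  2.21  0.22  1.08  0.91]
[{"slide":[0.0, -0.021, 0.018],"turn":[0.001, 0.001, -0.001]},{"slide":[0.0, -0.021, 0.019],"turn":[0.001, 0.001, -0.001]},{"slide":[0.0, -0.021, 0.018],"turn":[0.001, 0.001, -0.001]},{"slide":[0.0, -0.021, 0.019],"turn":[0.001, 0.001, 0.0]},{"slide":[0.001, -0.021, 0.018],"turn":[0.001, 0.001, -0.001]}]
n 5 max/row 0.0113 m (.0417) 0.001 rad (.125)
```

View pics/side4.png

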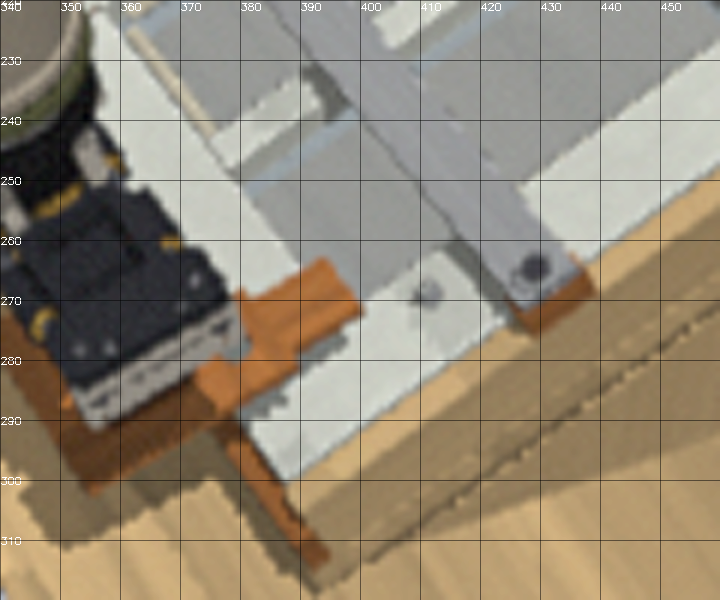

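View pics/top4.png

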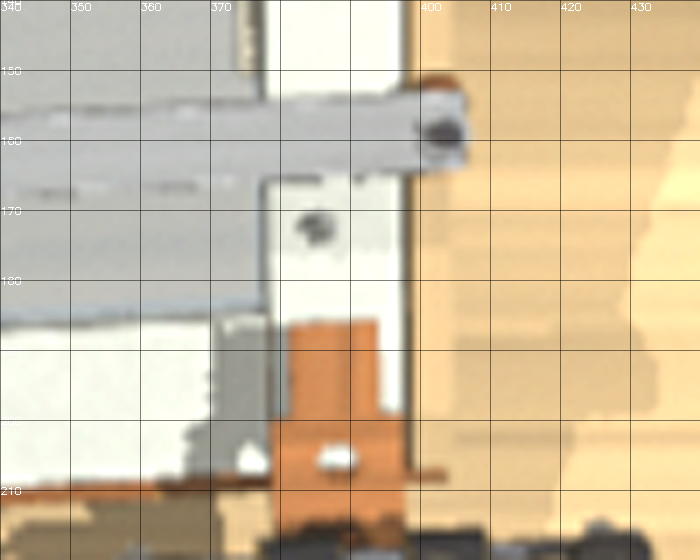

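```bash
python3 - <<'E'
from h import *
S=np.load("sash.npz")
Rm,t=sash()
pts=[((380.7,185.5),(393.2,262.5)),((393.4,185.3),(399.9,270.9))]
for (a,b) in pts:
    p,e=tri(a,b);print("vision-sash",((S["Rm"].T@(p-S["t"]))*1e3).round(1),e.round(4),"corr frame",((Rm.T@(p-t))*1e3).round(1))
E
```

```text
vision-sash [  71.  -119.8   45.1] 0.0015 corr frame [  70.5 -119.5   42.9]
vision-sash [  70.5 -153.7   45.1] 0.0004 corr frame [  70.  -153.4   42.9]
```

```bash
python3 - <<'E'
from h import *
S=np.load("sash.npz")
pts=[((397.3,198.4),(379.2,287.9)),((378.3,199.3),(379.5,267.9)),((388-.3,205.5),None)]
for (a,b) in pts[:2]:
    p,e=tri(a,b);print("vision-sash",((S["Rm"].T@(p-S["t"]))*1e3).round(1),e.round(4))
A=(.1743,.0006,-1)
from plant import robot
s=robot.read_state();T=cur(s)
x=-T[:3,1];y=-T[:3,0];zz=-T[:3,2];o=T[:3,3]-zz*A[0]-x*A[1]
for m in([96,12,-17],[96,-22,-17],[60,-30,-17],[60,20,-17],[42,-5,-17]):
    p=o+(np.array(m)/1e3)@np.stack([x,y,zz]);print(m,proj("top",p).round(1),proj("side",p).round(1))
cv2.imwrite("pics/side5.png",robot.read_camera("side")["pixels"])
E
```

```text
vision-sash [  17.  -160.9   39.5] 0.0299
vision-sash [  34.9 -112.    50.6] 0.0021
[96, 12, -17] [381.9 187.3] [391.5 259.3]
[96, -22, -17] [394.8 186.5] [398.  267.7]
[60, -30, -17] [398.2 200. ] [387.3 277.1]
[60, 20, -17] [379.3 201.1] [378.  264.6]
[42, -5, -17] [389.  207.3] [376.5 274.5]
```

View pics/side5.png

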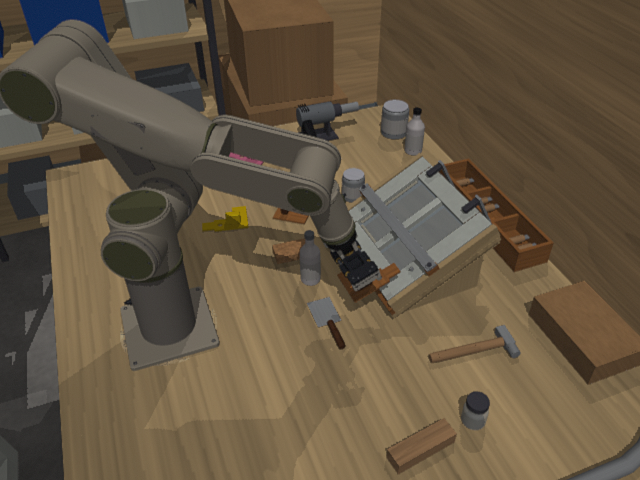

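```bash
python3 - <<'E'
from h import *
from plant import robot
A=(.1886,.0006,-1)
s=robot.read_state();chk(cur(s),"R",*A);T0=cur(s)
ph=np.radians(8)
plan(T0,tool(tmpl([.098,-.138,.0125],ph,"R",.045),*A),5)
E
```

```text
hole sash mm [  14.5 -137.2   47. ] tip [  68.  -137.3   39.3] tilt deg 8.12 yaw -0.09 roll 0.13
[{"slide":[0.0, -0.021, 0.011],"turn":[0.001, 0.001, -0.001]},{"slide":[0.0, -0.021, 0.011],"turn":[0.001, 0.001, -0.001]},{"slide":[0.0, -0.021, 0.011],"turn":[0.001, 0.001, 0.0]},{"slide":[0.0, -0.021, 0.012],"turn":[0.001, 0.001, -0.001]},{"slide":[0.001, -0.021, 0.011],"turn":[0.001, 0.001, 0.0]}]
n 5 max/row 0.0097 m (.0417) 0.001 rad (.125)
```

Request:
arm_command:
  motion:
    - {"slide":[0,-0.02,0.011],"turn":[0,0,0]}
    - {"slide":[0,-0.02,0.011],"turn":[0,0,0]}
    - {"slide":[0,-0.02,0.011],"turn":[0,0,0]}
    - {"slide":[0,-0.02,0.011],"turn":[0,0,0]}
    - {"slide":[0,-0.02,0.011],"turn":[0,0,0]}

```text
t: 4.92
tool_pos: [0.4602, -0.1378, 0.2908]
orientation: [-2.083, 1.971, -0.342]
force: [-1.3, 0.4, -1.4]
opening: 0.0214
```

Request:
arm_command:
  motion:
    - {"slide":[0,0,0],"turn":[0,0,0]}
    - {"slide":[0,0,0],"turn":[0,0,0]}
    - {"slide":[0,0,0],"turn":[0,0,0]}
    - {"slide":[0,0,0],"turn":[0,0,0]}
    - {"slide":[0,0,0],"turn":[0,0,0]}

```text
t: 5.33
tool_pos: [0.4595, -0.1378, 0.2909]
orientation: [-2.083, 1.971, -0.342]
force: [-0.1, -0.4, -0.9]
opening: 0.0215
```

```bash
cat > look.py <<'E'
import sys
from h import *
from z import z
from plant import robot
def look(tag,side,A,rs,rt,k=8):
    c=robot.read_camera("side");t=robot.read_camera("top");s=robot.read_state();chk(cur(s),side,*A);print("t",s["t"].round(2),"F",s["force"].round(1),"open",round(float(s["opening"]),4))
    a=z(c["pixels"],*rs,k)if rs else None
    if rs:cv2.imwrite(f"pics/side{tag}.png",a)
    if rt:cv2.imwrite(f"pics/top{tag}.png",z(t["pixels"],*rt,k))
    return s
E
python3 - <<'E'
from look import *
look("6","R",(.1886,-.0012,-1),(370,230,80,70),(360,150,60,60))
E
```

```text
hole sash mm [  52.7 -136.9   19.4] tip [ 106.2 -137.    11.8] tilt deg 8.10 yaw -0.07 roll 0.13Traceback (most recent call last):
  File "<stdin>", line 2, in <module>
  File "look.py", line 6, in look
    c=robot.read_camera("side");t=robot.read_camera("top");s=robot.read_state();chk(cur(s),side,*A);print("t",s["t"].round(2),"F",s["force"].round(1),"open",round(float(s["opening"]),4))
                                                                                                              ^^^^^^^^^^^^
AttributeError: 'float' object has no attribute 'round'
```

```bash
sed -i 's/s\["t"\].round(2)/round(float(s["t"]),2)/' look.py
python3 - <<'E'
from look import *
look("6","R",(.1886,-.0012,-1),(370,230,80,70),(360,150,60,60))
E
```

```text
hole sash mm [  52.8 -136.9   19.4] tip [ 106.2 -137.    11.7] tilt deg 8.10 yaw -0.07 roll 0.14
t 5.53 F [ 0.  -0.4 -1.2] open 0.0219
```

View pics/side6.png

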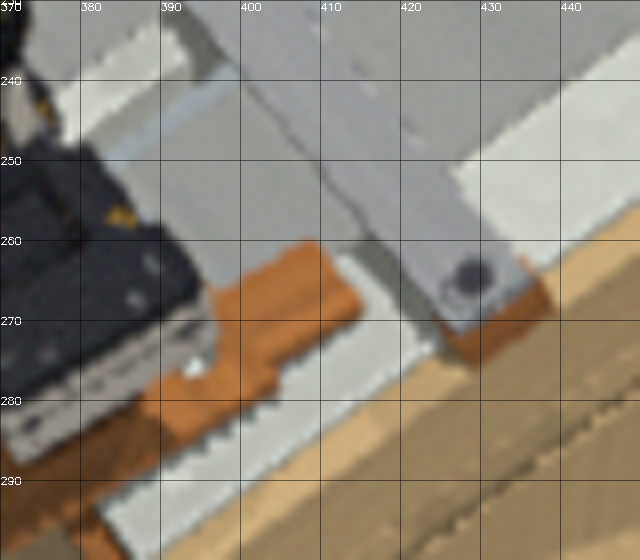

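View pics/top6.png

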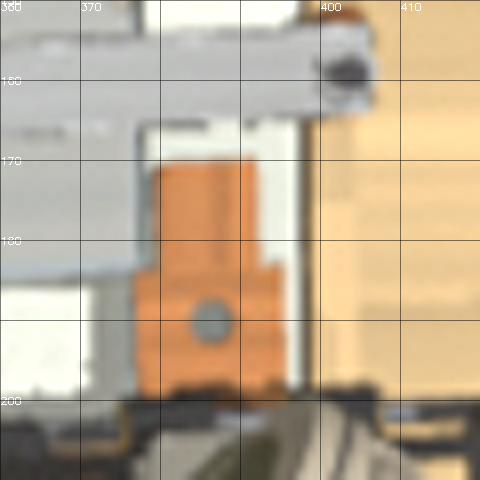

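```bash
python3 - <<'E'
from h import *
S=np.load("sash.npz")
for n,a,b in(("tipL",(378.9,169.9),(408.9,259.5)),("tipR",(391.7,169.2),(414.8,267.3)),("bar near right",(405.8,164.0),(426.7,271.4)),("bar far right",(405.8,152.9),(435.7,264))):
    p,e=tri(a,b);print(n,((S["Rm"].T@(p-S["t"]))*1e3).round(1),e.round(4))
E
```

```text
tipL [ 107.8 -119.7   17. ] 0.001
tipR [ 107.5 -153.4   19.5] 0.0006
bar near right [ 122.5 -190.2   26.7] 0.002
bar far right [ 152.1 -189.8   28.4] 0.0007
```

Request:
arm_command:
  motion:
    - {"slide":[0.001,-0.018,0],"turn":[0,0,0]}
    - {"slide":[0.001,-0.018,0],"turn":[0,0,0]}
    - {"slide":[0.001,-0.018,0],"turn":[0,0,0]}
    - {"slide":[0,-0.018,0],"turn":[0,0,0]}
    - {"slide":[0,-0.018,0],"turn":[0,0,0]}

```text
t: 5.95
tool_pos: [0.4946, -0.1371, 0.3035]
orientation: [-2.084, 1.971, -0.342]
force: [-0.1, -0.1, -1.4]
opening: 0.0215
```

Request:
arm_command:
  motion:
    - {"slide":[0,-0.011,0],"turn":[0,0,0]}
    - {"slide":[0,-0.011,0],"turn":[0,0,0]}
    - {"slide":[0,0,0],"turn":[0,0,0]}
    - {"slide":[0,0,0],"turn":[0,0,0]}
    - {"slide":[0,0,0],"turn":[0,0,0]}

```text
t: 6.37
tool_pos: [0.5017, -0.1365, 0.3058]
orientation: [-2.084, 1.971, -0.341]
force: [-0.3, -0.7, -2.2]
opening: 0.0219
```

```bash
python3 - <<'E'
from look import *
look("7","R",(.1886,-.0012,-1),(370,230,80,70),(360,150,60,60))
E
```

```text
hole sash mm [  96.7 -138.    12.7] tip [ 150.1 -138.1    5.1] tilt deg 8.14 yaw -0.08 roll 0.15
t 6.47 F [-0.5  0.1 -2.1] open 0.0214
```

View pics/side7.png

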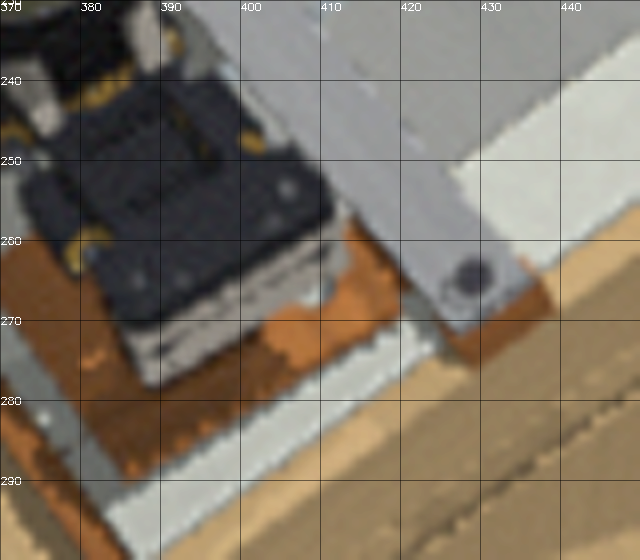

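View pics/top7.png

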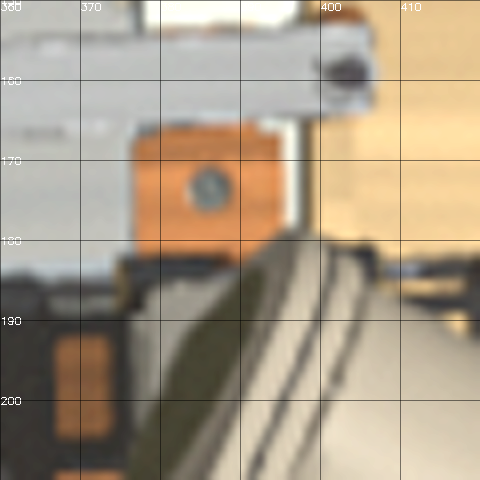

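```bash
python3 - <<'E'
from look import *
A=(.1886,-.0012,-1)
s=robot.read_state()
W=tool(tmpl([.0977,-.138,.004],0,"R"),*A)
T=plan(cur(s),W,10);chk(T,"R",*A)
E
```

```text
[{"slide":[0.0, 0.007, 0.004],"turn":[0.029, 0.001, 0.0]},{"slide":[0.0, 0.007, 0.004],"turn":[0.028, 0.001, 0.0]},{"slide":[0.0, 0.007, 0.004],"turn":[0.029, 0.0, 0.0]},{"slide":[0.0, 0.007, 0.004],"turn":[0.028, 0.001, 0.0]},{"slide":[0.0, 0.007, 0.004],"turn":[0.029, 0.0, 0.0]}]
[{"slide":[0.0, 0.007, 0.004],"turn":[0.028, 0.001, -0.001]},{"slide":[0.0, 0.007, 0.004],"turn":[0.029, 0.0, 0.0]},{"slide":[0.0, 0.007, 0.003],"turn":[0.028, 0.001, -0.001]},{"slide":[-0.001, 0.007, 0.003],"turn":[0.029, 0.0, 0.0]},{"slide":[0.0, 0.008, 0.003],"turn":[0.028, 0.001, -0.001]}]
n 10 max/row 0.0034 m (.0417) 0.015 rad (.125)
hole sash mm [  97.6 -138.2    4.2] tip [ 151.6 -138.2    4.2] tilt deg 0.00 yaw 0.00 roll -0.01
```

Request:
arm_command:
  motion:
    - {"slide":[0,0.007,0.004],"turn":[0.029,0.001,0]}
    - {"slide":[0,0.007,0.004],"turn":[0.028,0.001,0]}
    - {"slide":[0,0.007,0.004],"turn":[0.029,0,0]}
    - {"slide":[0,0.007,0.004],"turn":[0.028,0.001,0]}
    - {"slide":[0,0.007,0.004],"turn":[0.029,0,0]}

```text
t: 6.88
tool_pos: [0.4914, -0.1372, 0.293]
orientation: [-2.039, 1.93, -0.409]
force: [1.1, 0.7, -2.0]
opening: 0.0215
```

Request:
arm_command:
  motion:
    - {"slide":[0,0.007,0.004],"turn":[0.028,0.001,-0.001]}
    - {"slide":[0,0.007,0.004],"turn":[0.029,0,0]}
    - {"slide":[0,0.007,0.003],"turn":[0.028,0.001,0]}
    - {"slide":[0,0.007,0.003],"turn":[0.029,0,0]}
    - {"slide":[0,0.007,0.003],"turn":[0.028,0.001,-0.001]}

```text
t: 7.3
tool_pos: [0.4819, -0.1377, 0.2811]
orientation: [-1.996, 1.887, -0.473]
force: [-0.7, 1.3, -1.0]
opening: 0.0216
```

Request:
arm_command:
  motion:
    - {"slide":[0,0,0.001],"turn":[0,0,0]}
    - {"slide":[0,0,0],"turn":[0,0,0]}
    - {"slide":[0,0,0],"turn":[0,0,0]}
    - {"slide":[0,0,0],"turn":[0,0,0]}
    - {"slide":[0,0,0],"turn":[0,0,0]}

```text
t: 7.72
tool_pos: [0.4825, -0.1377, 0.2812]
orientation: [-1.997, 1.888, -0.472]
force: [-0.4, 1.4, -0.5]
opening: 0.0217
```

```bash
python3 - <<'E'
from look import *
look("8","R",(.1886,-.0012,-1),(360,230,80,70),(360,150,60,60))
E
```

```text
hole sash mm [  98.8 -138.7    4. ] tip [ 152.8 -138.7    4. ] tilt deg -0.03 yaw -0.00 roll -0.02
t 7.82 F [ 0.4 -0.3 -2.4] open 0.0216
```

View pics/side8.png

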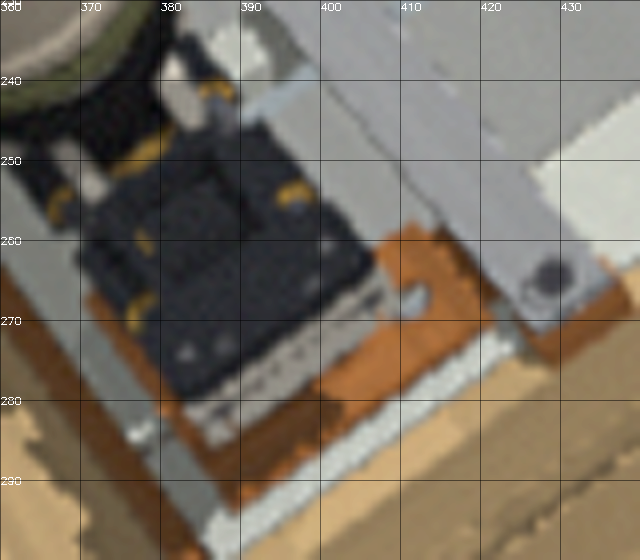

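View pics/top8.png

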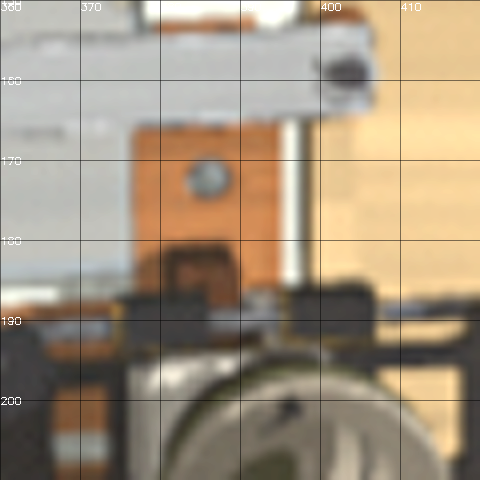

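Request:
arm_command:
  motion:
    - {"slide":[0,0.001,0.003],"turn":[0,0,0]}
    - {"slide":[0,0.001,0.003],"turn":[0,0,0]}
    - {"slide":[0,0,0.002],"turn":[0,0,0]}
    - {"slide":[0,0,0],"turn":[0,0,0]}
    - {"slide":[0,0,0],"turn":[0,0,0]}

```text
t: 8.23
tool_pos: [0.483, -0.1377, 0.2782]
orientation: [-1.997, 1.888, -0.471]
force: [-9.3, 0.9, 6.7]
opening: 0.0219
```

```bash
python3 - <<'E'
from look import *
for i in range(2):look("9","R",(.1886,-.0012,-1),(360,230,80,70),(360,150,60,60))
E
```

```text
hole sash mm [  97.7 -138.6    1.1] tip [ 151.7 -138.6    1.1] tilt deg 0.00 yaw -0.00 roll -0.01
t 8.33 F [-9.   0.9  7. ] open 0.0216
hole sash mm [  97.7 -138.7    1.1] tip [ 151.7 -138.7    1.1] tilt deg 0.00 yaw 0.00 roll -0.02
t 8.43 F [-8.6  0.8  6.9] open 0.0214
```

```bash
python3 - <<'E'
from h import *
from z import z
a=cv2.imread("pics/side9.png");b=cv2.imread("pics/top9.png")
cv2.imwrite("pics/c9.png",np.hstack([cv2.resize(a[180:420,220:520],None,fx=1.3,fy=1.3),cv2.resize(b[80:320,80:380],None,fx=1.3,fy=1.3)]))
E
```

```text
(no output)
```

View pics/c9.png

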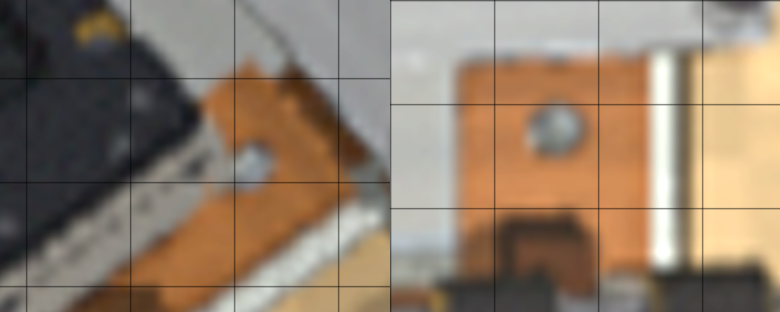

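Request:
arm_command:
  motion:
    - {"slide":[0.002,0.003,0],"turn":[0,0,0]}
    - {"slide":[-0.004,0,0],"turn":[0,0,0]}
    - {"slide":[0.002,-0.005,0],"turn":[0,0,0]}
    - {"slide":[0,0.003,0],"turn":[0,0,0]}
    - {"slide":[0,0,0],"turn":[0,0,0]}

```text
t: 8.85
tool_pos: [0.4826, -0.1375, 0.2779]
orientation: [-1.997, 1.888, -0.471]
force: [-9.3, 1.7, 8.7]
opening: 0.0215
```

```bash
python3 - <<'E'
from look import *
look("10","R",(.1886,-.0012,-1),(360,230,80,70),(360,150,60,60))
E
```

```text
hole sash mm [  97.3 -138.4    1.1] tip [ 151.3 -138.4    1.1] tilt deg 0.01 yaw 0.00 roll 0.00
t 8.95 F [-10.2   0.4   9.9] open 0.0215
```

Request:
arm_command:
  motion:
    - {"slide":[0,0,-0.001],"turn":[0,0,0]}
    - {"slide":[0,0,0],"turn":[0,0,0]}
    - {"slide":[0,0,0],"turn":[0,0,0]}
    - {"slide":[0,0,0],"turn":[0,0,0]}
    - {"slide":[0,0,0],"turn":[0,0,0]}

```text
t: 9.37
tool_pos: [0.4825, -0.1375, 0.2779]
orientation: [-1.997, 1.888, -0.471]
force: [-4.3, 1.5, 4.5]
opening: 0.0216
```

Request:
arm_command:
  motion:
    - {"slide":[0,0,0],"turn":[0,0,0]}
    - {"slide":[0,0,0],"turn":[0,0,0]}
    - {"slide":[0,0,0],"turn":[0,0,0]}
    - {"slide":[0,0,0],"turn":[0,0,0]}
    - {"slide":[0,0,0],"turn":[0,0,0]}
  gripper: 45

```text
t: 9.78
tool_pos: [0.4826, -0.1377, 0.2779]
orientation: [-1.997, 1.888, -0.472]
force: [-0.3, -1.3, -0.6]
opening: 0.0414
```

```bash
python3 - <<'E'
from look import *
look("11","R",(.1886,-.0012,-1),(350,230,80,70),(360,150,60,60))
E
```

```text
hole sash mm [  97.3 -138.7    1.1] tip [ 151.3 -138.7    1.1] tilt deg -0.02 yaw -0.02 roll -0.03
t 9.88 F [-0.2  0.5  0.4] open 0.0419
```

View pics/side11.png

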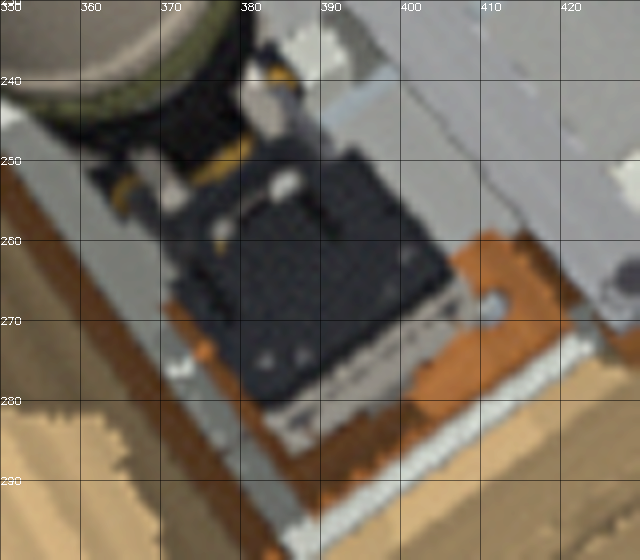

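View pics/top11.png

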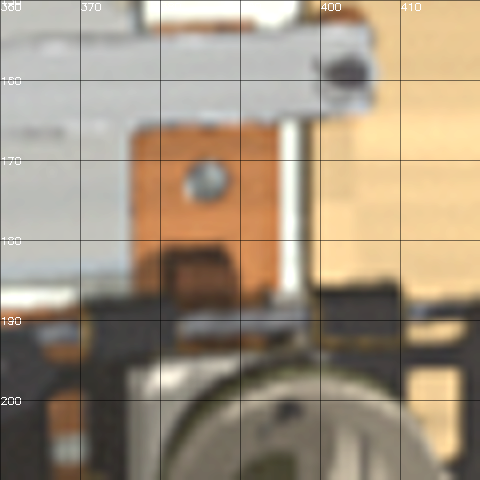

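Request:
arm_command:
  motion:
    - {"slide":[0,0,-0.02],"turn":[0,0,0]}
    - {"slide":[0,0,-0.05],"turn":[0,0,0]}
    - {"slide":[0,0,-0.07],"turn":[0,0,0]}
    - {"slide":[0,0,-0.08],"turn":[0,0,0]}
    - {"slide":[0,0,-0.08],"turn":[0,0,0]}
  gripper: 65

```text
t: 10.3
tool_pos: [0.4252, -0.1405, 0.3849]
orientation: [-1.997, 1.888, -0.47]
force: [1.1, -0.4, 0.2]
opening: 0.0603
```

```bash
python3 - <<'E'
from look import *
s=look("12","R",(.1886,-.0012,-1),(345,225,90,75),(340,140,80,75))
T0=cur(s);print(T0.round(3),s["q"].round(2))
a=np.radians(53.2);y=np.array([-np.sin(a),np.cos(a),0])
for sg in(1,-1):print(R.from_matrix(T0[:3,:3].T@pose([.4306,.3487,.30],sg*y,[0,0,-1])[:3,:3]).as_rotvec().round(2))
plan(T0,pose([.4306,.3487,.32],-y,[0,0,-1]),15)
E
```

```text
hole sash mm [ 102.  -140.3  127.5] tip [ 156.  -140.2  128. ] tilt deg -0.50 yaw 0.10 roll -0.33
t 10.4 F [-0.1  0.  -0.1] open 0.0603
[[ 0.055 -0.877  0.477  0.426]
 [-0.998 -0.051  0.021 -0.141]
 [ 0.006 -0.477 -0.879  0.391]
 [ 0.     0.     0.     1.   ]] [-0.55 -0.54  2.14  0.3   1.14  0.89]
[-0.27  0.56  2.21]
[-0.46 -0.22 -0.85]
[{"slide":[-0.082, 0.001, 0.012],"turn":[-0.062, -0.03, -0.114]},{"slide":[-0.081, -0.004, 0.014],"turn":[-0.062, -0.03, -0.114]},{"slide":[-0.081, -0.009, 0.015],"turn":[-0.062, -0.03, -0.114]},{"slide":[-0.08, -0.014, 0.015],"turn":[-0.062, -0.03, -0.114]},{"slide":[-0.079, -0.019, 0.016],"turn":[-0.062, -0.03, -0.114]}]
[{"slide":[-0.077, -0.024, 0.017],"turn":[-0.062, -0.029, -0.114]},{"slide":[-0.075, -0.029, 0.017],"turn":[-0.061, -0.03, -0.114]},{"slide":[-0.073, -0.034, 0.017],"turn":[-0.062, -0.029, -0.114]},{"slide":[-0.071, -0.039, 0.017],"turn":[-0.061, -0.03, -0.114]},{"slide":[-0.068, -0.043, 0.017],"turn":[-0.062, -0.029, -0.113]}]
[{"slide":[-0.066, -0.048, 0.016],"turn":[-0.061, -0.03, -0.114]},{"slide":[-0.062, -0.052, 0.015],"turn":[-0.062, -0.029, -0.113]},{"slide":[-0.059, -0.055, 0.015],"turn":[-0.061, -0.03, -0.114]},{"slide":[-0.056, -0.059, 0.014],"turn":[-0.062, -0.029, -0.113]},{"slide":[-0.052, -0.063, 0.013],"turn":[-0.061, -0.03, -0.114]}]
n 15 max/row 0.0333 m (.0417) 0.067 rad (.125)
```

View pics/side12.png

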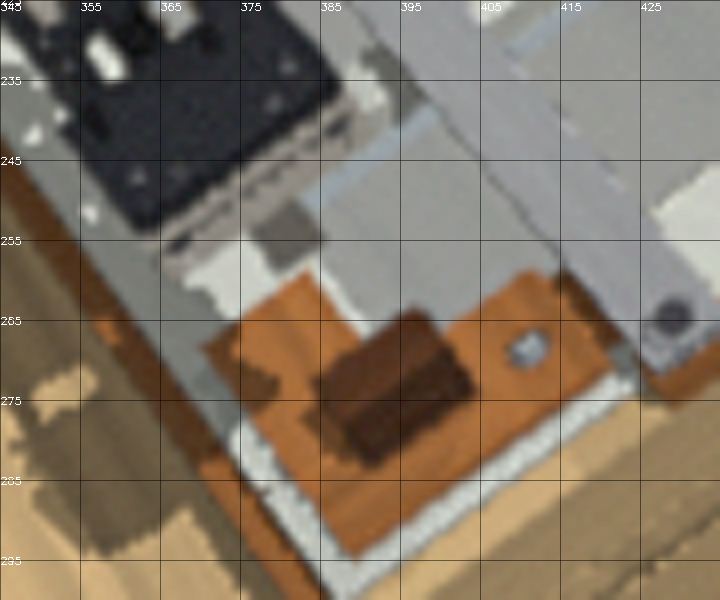

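View pics/top12.png

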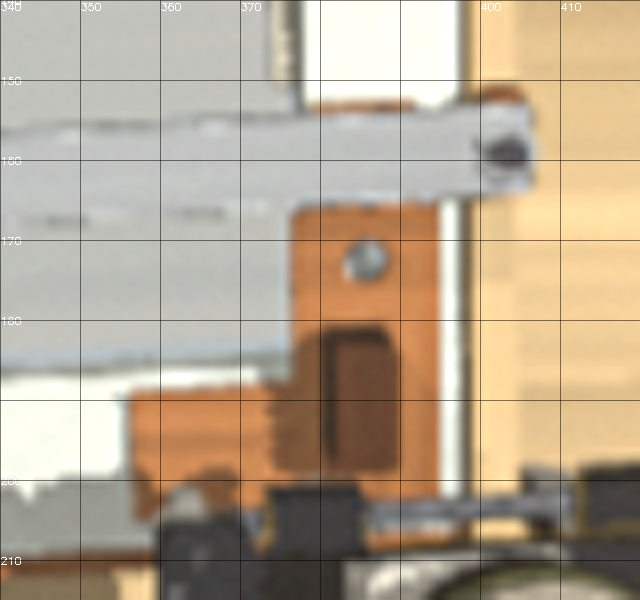

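```bash
python3 - <<'E'
from look import *
s=robot.read_state();T0=cur(s)
# last commanded ~ planned; use settled estimate
a=np.radians(53.2);y=np.array([-np.sin(a),np.cos(a),0])
E=pose([.4306,.3487,.30],-y,[0,0,-1])
M=np.eye(4);rv=R.from_matrix(T0[:3,:3].T@E[:3,:3]).as_rotvec();M[:3,:3]=T0[:3,:3]@R.from_rotvec(rv*.65).as_matrix();M[:3,3]=[.42,.16,.42]
T=plan(T0,M,10);plan(T,E,10)
E
```

```text
[{"slide":[-0.075, -0.006, -0.006],"turn":[-0.06, -0.029, -0.111]},{"slide":[-0.075, -0.01, -0.005],"turn":[-0.06, -0.029, -0.111]},{"slide":[-0.074, -0.014, -0.004],"turn":[-0.06, -0.029, -0.111]},{"slide":[-0.074, -0.018, -0.003],"turn":[-0.06, -0.029, -0.111]},{"slide":[-0.072, -0.022, -0.003],"turn":[-0.06, -0.029, -0.111]}]
[{"slide":[-0.071, -0.026, -0.003],"turn":[-0.06, -0.029, -0.111]},{"slide":[-0.07, -0.03, -0.002],"turn":[-0.06, -0.029, -0.111]},{"slide":[-0.068, -0.033, -0.002],"turn":[-0.06, -0.029, -0.111]},{"slide":[-0.066, -0.037, -0.003],"turn":[-0.061, -0.029, -0.111]},{"slide":[-0.064, -0.041, -0.003],"turn":[-0.06, -0.029, -0.11]}]
n 10 max/row 0.0305 m (.0417) 0.065 rad (.125)
[{"slide":[-0.038, -0.025, 0.033],"turn":[-0.032, -0.016, -0.06]},{"slide":[-0.037, -0.026, 0.033],"turn":[-0.032, -0.015, -0.06]},{"slide":[-0.036, -0.028, 0.032],"turn":[-0.033, -0.016, -0.06]},{"slide":[-0.035, -0.029, 0.032],"turn":[-0.032, -0.015, -0.06]},{"slide":[-0.034, -0.031, 0.032],"turn":[-0.033, -0.016, -0.06]}]
[{"slide":[-0.033, -0.032, 0.032],"turn":[-0.032, -0.016, -0.06]},{"slide":[-0.031, -0.034, 0.032],"turn":[-0.033, -0.015, -0.059]},{"slide":[-0.03, -0.036, 0.031],"turn":[-0.032, -0.016, -0.06]},{"slide":[-0.029, -0.037, 0.031],"turn":[-0.033, -0.015, -0.059]},{"slide":[-0.028, -0.038, 0.03],"turn":[-0.032, -0.016, -0.06]}]
n 10 max/row 0.0225 m (.0417) 0.035 rad (.125)
```

Request:
arm_command:
  motion:
    - {"slide":[-0.075,-0.006,-0.006],"turn":[-0.06,-0.029,-0.111]}
    - {"slide":[-0.075,-0.01,-0.005],"turn":[-0.06,-0.029,-0.111]}
    - {"slide":[-0.074,-0.014,-0.004],"turn":[-0.06,-0.029,-0.111]}
    - {"slide":[-0.074,-0.018,-0.003],"turn":[-0.06,-0.029,-0.111]}
    - {"slide":[-0.072,-0.022,-0.003],"turn":[-0.06,-0.029,-0.111]}

```text
t: 10.82
tool_pos: [0.4226, 0.0109, 0.3996]
orientation: [-2.358, 1.652, -0.33]
force: [1.1, 1.1, -1.1]
opening: 0.0604
```

Request:
arm_command:
  motion:
    - {"slide":[-0.071,-0.026,-0.003],"turn":[-0.06,-0.029,-0.111]}
    - {"slide":[-0.07,-0.03,-0.002],"turn":[-0.06,-0.029,-0.111]}
    - {"slide":[-0.068,-0.033,-0.002],"turn":[-0.06,-0.029,-0.111]}
    - {"slide":[-0.066,-0.037,-0.003],"turn":[-0.061,-0.029,-0.111]}
    - {"slide":[-0.064,-0.041,-0.003],"turn":[-0.06,-0.029,-0.11]}

```text
t: 11.23
tool_pos: [0.4196, 0.1621, 0.4152]
orientation: [-2.683, 1.361, -0.171]
force: [1.2, 0.2, 0.4]
opening: 0.0604
```

Request:
arm_command:
  motion:
    - {"slide":[-0.038,-0.025,0.033],"turn":[-0.032,-0.016,-0.06]}
    - {"slide":[-0.037,-0.026,0.033],"turn":[-0.032,-0.015,-0.06]}
    - {"slide":[-0.036,-0.028,0.032],"turn":[-0.033,-0.016,-0.06]}
    - {"slide":[-0.035,-0.029,0.032],"turn":[-0.032,-0.015,-0.06]}
    - {"slide":[-0.034,-0.031,0.032],"turn":[-0.033,-0.016,-0.06]}

```text
t: 11.65
tool_pos: [0.4247, 0.2561, 0.3548]
orientation: [-2.839, 1.182, -0.08]
force: [1.3, 0.1, 0.2]
opening: 0.0603
```

Request:
arm_command:
  motion:
    - {"slide":[-0.033,-0.032,0.032],"turn":[-0.032,-0.016,-0.06]}
    - {"slide":[-0.031,-0.034,0.032],"turn":[-0.033,-0.015,-0.059]}
    - {"slide":[-0.03,-0.036,0.031],"turn":[-0.032,-0.016,-0.06]}
    - {"slide":[-0.029,-0.037,0.031],"turn":[-0.033,-0.015,-0.059]}
    - {"slide":[-0.028,-0.038,0.03],"turn":[-0.032,-0.016,-0.06]}

```text
t: 12.07
tool_pos: [0.4296, 0.3508, 0.2949]
orientation: [-2.981, 0.988, 0.017]
force: [0.4, 0.5, -0.7]
opening: 0.0604
```

Request:
arm_command:
  motion:
    - {"slide":[0,0,0],"turn":[0,0,0]}
    - {"slide":[0,0,0],"turn":[0,0,0]}
    - {"slide":[0,0,0],"turn":[0,0,0]}
    - {"slide":[0,0,0],"turn":[0,0,0]}
    - {"slide":[0,0,0],"turn":[0,0,0]}

```text
t: 12.48
tool_pos: [0.4301, 0.3494, 0.2969]
orientation: [-2.977, 0.991, 0.014]
force: [-0.0, 0.7, -0.2]
opening: 0.0604
```

```bash
python3 - <<'E'
from look import *
c=robot.read_camera("side");t=robot.read_camera("top");s=robot.read_state();T0=cur(s);print(s["t"],T0.round(4),s["q"].round(2))
cv2.imwrite("pics/side13.png",c["pixels"]);cv2.imwrite("pics/top13.png",t["pixels"])
cv2.imwrite("pics/A_side13.png",z(c["pixels"],260,180,70,55,10))
cv2.imwrite("pics/B_t13.png",z(t["pixels"],330,140,80,80,7));cv2.imwrite("pics/B_s13.png",z(c["pixels"],345,225,90,80,7))
E
```

```text
12.5833 [[ 8.006e-01 -5.991e-01 -7.400e-03  4.301e-01]
 [-5.991e-01 -8.007e-01  6.200e-03  3.495e-01]
 [-9.600e-03 -5.000e-04 -1.000e+00  2.967e-01]
 [ 0.000e+00  0.000e+00  0.000e+00  1.000e+00]] [0.59 0.09 1.74 0.01 1.32 1.23]
```

View pics/side13.png

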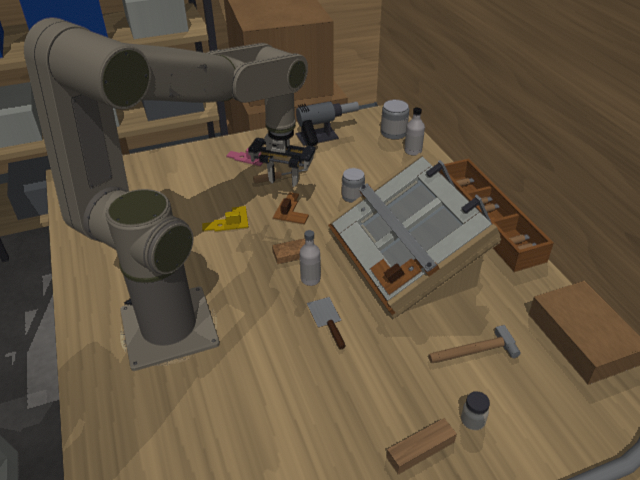

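View pics/A_side13.png

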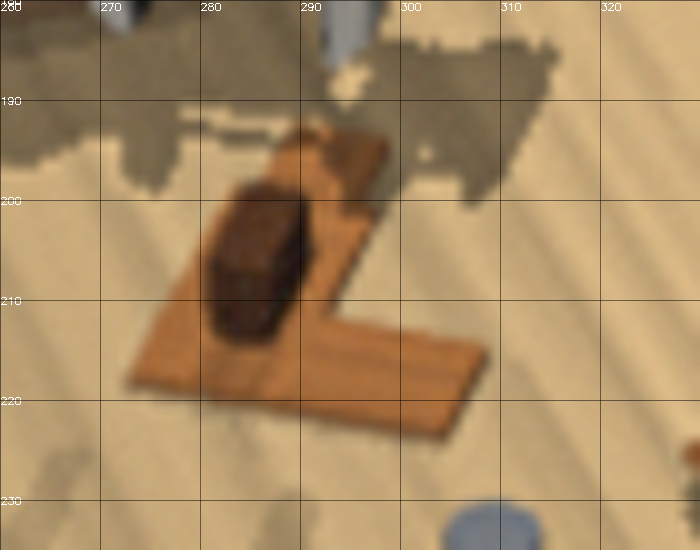

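View pics/B_t13.png

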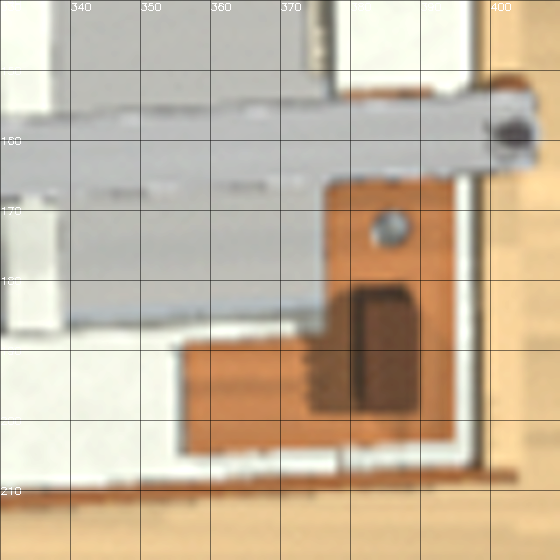

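View pics/B_s13.png

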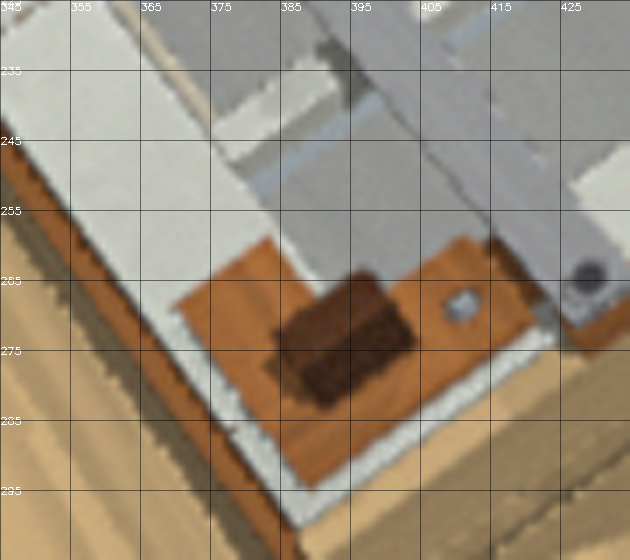

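```bash
python3 - <<'E'
from h import *
g=lambda L,k,x,y:[(u/k+x-.45,v/k+y-.45) for u,v in L]
M=np.array([[96,-12],[-44,30],[-44,-75],[1,-75],[1,-20]])/1e3
At=g([(122,48),(462,500),(710,180),(562,68),(440,240)],11,175,220)
As=g([(387,138),(128,385),(445,440),(488,350),(330,318)],10,260,180)
def fit2(M,P):
    P=P[:,:2];a=M-M.mean(0);b=P-P.mean(0)
    th=np.arctan2((a[:,0]*b[:,1]-a[:,1]*b[:,0]).sum(),(a*b).sum());c,s=np.cos(th),np.sin(th);Q=np.array([[c,-s],[s,c]]);t=P.mean(0)-Q@M.mean(0)
    return np.degrees(th),t,((M@Q.T+t-P)*1e3).round(1).tolist()
P=np.array([tri(a,b)[0] for a,b in zip(At,As)]);print(P[:,2].round(4),fit2(M,P))
print(fit2(M,np.array([onz("side",b,.006) for b in As])))
print(fit2(M,np.array([onz("top",b,.006) for b in At])))
from plant import robot
T0=cur(robot.read_state());a=np.radians(53.2);y=np.array([-np.sin(a),np.cos(a),0])
plan(T0,pose([.4312,.3475,.195],-y,[0,0,-1]),5)
E
```

```text
[0.005  0.0015 0.0017 0.0005 0.0039] (np.float64(53.863340523216166), array([0.43100591, 0.34854201]), [[-0.1, -0.1], [-0.3, 0.5], [1.8, 0.5], [-0.4, -1.9], [-1.0, 1.0]])
(np.float64(53.940467716530904), array([0.4301342 , 0.34432057]), [[-0.7, -2.9], [0.3, 1.7], [1.8, 1.3], [0.9, 0.5], [-2.4, -0.6]])
(np.float64(53.66848437395593), array([0.43017133, 0.34821109]), [[-0.5, -0.4], [-0.8, 1.1], [2.0, 0.4], [-0.4, -1.7], [-0.4, 0.7]])
[{"slide":[0.002, 0.0, 0.051],"turn":[0.0, 0.004, 0.0]},{"slide":[0.001, 0.001, 0.051],"turn":[0.0, 0.004, 0.0]},{"slide":[0.001, 0.0, 0.051],"turn":[0.0, 0.004, 0.0]},{"slide":[0.001, 0.001, 0.051],"turn":[-0.001, 0.004, 0.0]},{"slide":[0.002, 0.0, 0.05],"turn":[0.0, 0.003, 0.0]}]
n 5 max/row 0.0204 m (.0417) 0.002 rad (.125)
```

```bash
python3 - <<'E'
from h import *
from plant import robot
T0=cur(robot.read_state());a=np.radians(53.6);y=np.array([-np.sin(a),np.cos(a),0])
T=plan(T0,pose([.4303,.347,.23],-y,[0,0,-1]),5)
E
```

```text
[{"slide":[0.001, 0.001, 0.033],"turn":[0.0, 0.004, -0.003]},{"slide":[0.001, 0.001, 0.033],"turn":[0.0, 0.004, -0.003]},{"slide":[0.001, 0.001, 0.034],"turn":[0.0, 0.004, -0.003]},{"slide":[0.001, 0.001, 0.033],"turn":[-0.001, 0.004, -0.003]},{"slide":[0.001, 0.001, 0.034],"turn":[0.0, 0.003, -0.002]}]
n 5 max/row 0.0136 m (.0417) 0.003 rad (.125)
```

Request:
arm_command:
  motion:
    - {"slide":[0.001,0.001,0.033],"turn":[0,0.004,-0.003]}
    - {"slide":[0.001,0.001,0.033],"turn":[0,0.004,-0.003]}
    - {"slide":[0.001,0.001,0.033],"turn":[0,0.004,-0.003]}
    - {"slide":[0.001,0.001,0.033],"turn":[0,0.004,-0.003]}
    - {"slide":[0.001,0.001,0.033],"turn":[0,0.003,-0.002]}

```text
t: 13.0
tool_pos: [0.4301, 0.3471, 0.2298]
orientation: [-2.984, 0.981, 0.0]
force: [0.2, -0.4, -0.8]
opening: 0.0603
```

Request:
arm_command:
  motion:
    - {"slide":[0,0,0.03],"turn":[0,0,0]}
    - {"slide":[0,0,0.03],"turn":[0,0,0]}
    - {"slide":[0,0,0.015],"turn":[0,0,0]}
    - {"slide":[0,0,0],"turn":[0,0,0]}
    - {"slide":[0,0,0],"turn":[0,0,0]}

```text
t: 13.42
tool_pos: [0.4298, 0.3473, 0.1997]
orientation: [2.984, -0.98, -0.002]
force: [0.6, 0.8, 0.1]
opening: 0.0608
```

```bash
python3 - <<'E'
from h import *
from plant import robot
robot.read_camera("top");s=robot.read_state();T0=cur(s);print(s["t"],T0.round(4))
a=np.radians(53.6);y=np.array([-np.sin(a),np.cos(a),0])
T=plan(T0,pose([.4303,.347,.1955],-y,[0,0,-1]),1)
E
```

```text
13.4667 [[ 8.054e-01 -5.927e-01 -5.000e-04  4.301e-01]
 [-5.927e-01 -8.054e-01  1.000e-04  3.475e-01]
 [-5.000e-04  2.000e-04 -1.000e+00  2.003e-01]
 [ 0.000e+00  0.000e+00  0.000e+00  1.000e+00]]
[{"slide":[0.001, 0.001, 0.012],"turn":[0.0, 0.001, 0.002]}]
n 1 max/row 0.0048 m (.0417) 0.001 rad (.125)
```

Request:
arm_command:
  motion:
    - {"slide":[0,0,0.01],"turn":[0,0,0]}
    - {"slide":[0,0,0],"turn":[0,0,0]}
    - {"slide":[0,0,0],"turn":[0,0,0]}
    - {"slide":[0,0,0],"turn":[0,0,0]}
    - {"slide":[0,0,0],"turn":[0,0,0]}
  gripper: 0

```text
t: 13.88
tool_pos: [0.4299, 0.3474, 0.196]
orientation: [2.985, -0.98, -0.001]
force: [-0.1, 0.3, 0.5]
opening: 0.0318
```

Request:
arm_command:
  motion:
    - {"slide":[0,0,0],"turn":[0,0,0]}
    - {"slide":[0,0,0],"turn":[0,0,0]}
    - {"slide":[0,0,0],"turn":[0,0,0]}
    - {"slide":[0,0,0],"turn":[0,0,0]}
    - {"slide":[0,0,0],"turn":[0,0,0]}

```text
t: 14.3
tool_pos: [0.4299, 0.3474, 0.1959]
orientation: [2.984, -0.98, -0.001]
force: [0.5, -0.2, 1.5]
opening: 0.0218
```

Request:
arm_command:
  motion:
    - {"slide":[0,0,0],"turn":[0,0,0]}
    - {"slide":[0,0,0],"turn":[0,0,0]}
    - {"slide":[0,0,0],"turn":[0,0,0]}
    - {"slide":[0,0,0],"turn":[0,0,0]}
    - {"slide":[0,0,0],"turn":[0,0,0]}

```text
t: 14.72
tool_pos: [0.4299, 0.3474, 0.1959]
orientation: [2.984, -0.98, -0.001]
force: [-0.4, -0.7, 4.4]
opening: 0.0214
```

```bash
python3 - <<'E'
from h import *
from plant import robot
robot.read_camera("top");s=robot.read_state();T0=cur(s);print(s["t"],s["opening"],s["force"].round(1));print(T0.round(4))
E
```

```text
14.7667 0.021672135804137755 [-0.6 -1.   2.5]
[[ 8.055e-01 -5.927e-01 -9.000e-04  4.299e-01]
 [-5.927e-01 -8.055e-01 -2.000e-04  3.474e-01]
 [-6.000e-04  6.000e-04 -1.000e+00  1.959e-01]
 [ 0.000e+00  0.000e+00  0.000e+00  1.000e+00]]
```

Request:
arm_command:
  motion:
    - {"slide":[0,0,-0.03],"turn":[0,0,0]}
    - {"slide":[0,0,-0.07],"turn":[0,0,0]}
    - {"slide":[0,0,-0.1],"turn":[0,0,0]}
    - {"slide":[0,0,-0.1],"turn":[0,0,0]}
    - {"slide":[0,0,-0.06],"turn":[0,0,0]}

```text
t: 15.18
tool_pos: [0.4303, 0.3477, 0.3448]
orientation: [-2.982, 0.979, -0.002]
force: [1.3, 0.7, -0.2]
opening: 0.0219
```

```bash
python3 - <<'E'
from h import *
from plant import robot
s=robot.read_state();T0=cur(s);T0[:3,3]=[.4299,.3474,.1959+.144];print(s["tool_pos"])
A=(.1729,.0005,-1);ph=np.radians(8)
W1=tool(tmpl([.098,.138,.0525],ph,"L",.085),*A);print(W1.round(3))
plan(T0,W1,15);chk(W1,"L",*A)
E
```

```text
[0.43029491 0.34772479 0.34479974]
[[ 0.056 -0.938  0.341  0.396]
 [-0.998 -0.053  0.019  0.124]
 [-0.    -0.342 -0.94   0.298]
 [ 0.     0.     0.     1.   ]]
[{"slide":[0.017, 0.033, 0.007],"turn":[0.043, 0.021, 0.116]},{"slide":[0.019, 0.032, 0.006],"turn":[0.043, 0.021, 0.116]},{"slide":[0.021, 0.031, 0.006],"turn":[0.043, 0.021, 0.116]},{"slide":[0.023, 0.03, 0.005],"turn":[0.043, 0.021, 0.116]},{"slide":[0.025, 0.029, 0.005],"turn":[0.043, 0.02, 0.116]}]
[{"slide":[0.026, 0.028, 0.005],"turn":[0.043, 0.021, 0.116]},{"slide":[0.028, 0.026, 0.004],"turn":[0.043, 0.02, 0.116]},{"slide":[0.029, 0.025, 0.004],"turn":[0.043, 0.021, 0.116]},{"slide":[0.03, 0.023, 0.004],"turn":[0.043, 0.02, 0.116]},{"slide":[0.032, 0.021, 0.004],"turn":[0.043, 0.021, 0.116]}]
[{"slide":[0.033, 0.02, 0.004],"turn":[0.043, 0.02, 0.116]},{"slide":[0.034, 0.018, 0.004],"turn":[0.043, 0.021, 0.116]},{"slide":[0.034, 0.016, 0.004],"turn":[0.043, 0.02, 0.117]},{"slide":[0.035, 0.013, 0.004],"turn":[0.043, 0.021, 0.116]},{"slide":[0.037, 0.012, 0.003],"turn":[0.043, 0.02, 0.117]}]
n 15 max/row 0.0156 m (.0417) 0.063 rad (.125)
hole sash mm [ 13.8 138.   64.3] tip [ 67.3 138.   56.8] tilt deg 7.97 yaw 0.00 roll 0.00
```

```bash
python3 - <<'E'
from h import *
from plant import robot
s=robot.read_state();T0=cur(s);T0[:3,3]=[.4299,.3474,.1959+.144]
A=(.1729,.0005,-1);ph=np.radians(8)
Tt=tmpl([.098,.138,.0125],ph,"L",.055);Tt[2,3]+=.06
print("foot corner",(Tt@[-.044,-.075,-.023,1]).round(3))
W1=tool(Tt,*A);print(W1[:3,3].round(3))
plan(T0,W1,15);chk(W1,"L",*A)
E
```

```text
foot corner [0.472 0.054 0.134 1.   ]
[0.443 0.127 0.333]
[{"slide":[0.023, 0.028, 0.001],"turn":[0.043, 0.021, 0.116]},{"slide":[0.025, 0.027, 0.001],"turn":[0.043, 0.021, 0.116]},{"slide":[0.027, 0.025, 0.0],"turn":[0.043, 0.021, 0.116]},{"slide":[0.028, 0.024, 0.0],"turn":[0.043, 0.021, 0.116]},{"slide":[0.029, 0.022, 0.0],"turn":[0.043, 0.02, 0.116]}]
[{"slide":[0.031, 0.021, 0.0],"turn":[0.043, 0.021, 0.116]},{"slide":[0.032, 0.019, 0.0],"turn":[0.043, 0.02, 0.116]},{"slide":[0.033, 0.017, 0.0],"turn":[0.043, 0.021, 0.116]},{"slide":[0.034, 0.015, 0.0],"turn":[0.043, 0.02, 0.116]},{"slide":[0.034, 0.013, 0.0],"turn":[0.043, 0.021, 0.116]}]
[{"slide":[0.035, 0.011, 0.0],"turn":[0.043, 0.02, 0.116]},{"slide":[0.036, 0.009, 0.0],"turn":[0.043, 0.021, 0.116]},{"slide":[0.036, 0.006, 0.0],"turn":[0.043, 0.02, 0.117]},{"slide":[0.036, 0.004, 0.0],"turn":[0.043, 0.021, 0.116]},{"slide":[0.037, 0.003, 0.001],"turn":[0.043, 0.02, 0.117]}]
n 15 max/row 0.0150 m (.0417) 0.063 rad (.125)
hole sash mm [ 71.7 138.   73.1] tip [125.2 138.   65.6] tilt deg 7.97 yaw 0.00 roll 0.00
```

Request:
arm_command:
  motion:
    - {"slide":[0.023,0.028,0.001],"turn":[0.043,0.021,0.116]}
    - {"slide":[0.025,0.027,0.001],"turn":[0.043,0.021,0.116]}
    - {"slide":[0.027,0.025,0],"turn":[0.043,0.021,0.116]}
    - {"slide":[0.028,0.024,0],"turn":[0.043,0.021,0.116]}
    - {"slide":[0.029,0.022,0],"turn":[0.043,0.02,0.116]}

```text
t: 15.6
tool_pos: [0.4339, 0.2736, 0.3381]
orientation: [-2.731, 1.366, -0.126]
force: [-0.2, -0.3, -1.7]
opening: 0.0218
```

Request:
arm_command:
  motion:
    - {"slide":[0.031,0.021,0],"turn":[0.043,0.021,0.116]}
    - {"slide":[0.032,0.019,0],"turn":[0.043,0.02,0.116]}
    - {"slide":[0.033,0.017,0],"turn":[0.043,0.021,0.116]}
    - {"slide":[0.034,0.015,0],"turn":[0.043,0.02,0.116]}
    - {"slide":[0.034,0.013,0],"turn":[0.043,0.021,0.116]}

```text
t: 16.02
tool_pos: [0.438, 0.1995, 0.3353]
orientation: [-2.428, 1.697, -0.242]
force: [0.1, 0.0, -2.1]
opening: 0.022
```

Request:
arm_command:
  motion:
    - {"slide":[0.035,0.011,0],"turn":[0.043,0.02,0.116]}
    - {"slide":[0.036,0.009,0],"turn":[0.043,0.021,0.116]}
    - {"slide":[0.036,0.006,0],"turn":[0.043,0.02,0.117]}
    - {"slide":[0.036,0.004,0],"turn":[0.043,0.021,0.116]}
    - {"slide":[0.037,0.003,0.001],"turn":[0.043,0.02,0.117]}

```text
t: 16.43
tool_pos: [0.4423, 0.1263, 0.3334]
orientation: [-2.084, 1.975, -0.347]
force: [-0.7, -0.7, -1.4]
opening: 0.0217
```

Request:
arm_command:
  motion:
    - {"slide":[0,0,0],"turn":[0,0,0]}
    - {"slide":[0,0,0],"turn":[0,0,0]}
    - {"slide":[0,0,0],"turn":[0,0,0]}
    - {"slide":[0,0,0],"turn":[0,0,0]}
    - {"slide":[0,0,0],"turn":[0,0,0]}

```text
t: 16.85
tool_pos: [0.4426, 0.1276, 0.3332]
orientation: [-2.089, 1.971, -0.346]
force: [-0.2, 0.5, -1.2]
opening: 0.0214
```

```bash
python3 - <<'E'
from look import *
A=(.1729,.0005,-1);ph=np.radians(8)
s=look("20","L",A,(290,160,100,75),(255,140,80,75),8);T0=cur(s)
for m in([96,22,-17],[96,-12,-17],[60,30,-17],[60,-20,-17]):
    x=-T0[:3,1];y=-T0[:3,0];zz=-T0[:3,2];o=T0[:3,3]-zz*A[0]-x*A[1]
    p=o+(np.array(m)/1e3)@np.stack([x,y,zz]);print(m,proj("top",p).round(1),proj("side",p).round(1))
E
```

```text
hole sash mm [ 70.9 138.2  73.3] tip [124.3 138.3  65.6] tilt deg 8.21 yaw 0.10 roll -0.08
t 16.95 F [-0.2 -1.1 -0.9] open 0.022
[96, 22, -17] [274.8 174.2] [358.5 185.6]
[96, -12, -17] [288.1 173.4] [363.9 192.1]
[60, 30, -17] [272.6 188.4] [346.4 190.5]
[60, -20, -17] [292.1 187.2] [354.2 200.2]
```

View pics/side20.png

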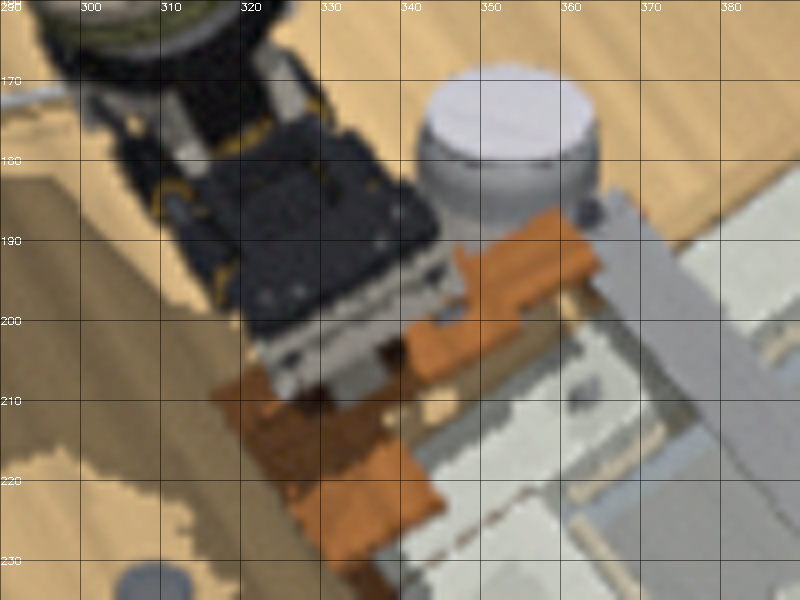

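View pics/top20.png

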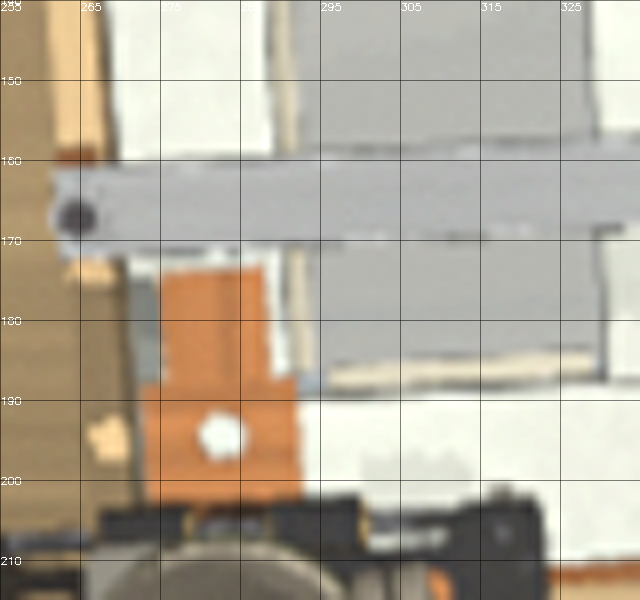

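```bash
python3 - <<'E'
from h import *
S=np.load("sash.npz")
for n,a,b in(("tipL",(274.55,173.7),(359.3,185.55)),("tipR",(287.55,172.8),(365.2,192.55))):
    p,e=tri(a,b);print(n,((S["Rm"].T@(p-S["t"]))*1e3).round(1),e.round(4))
E
```

```text
tipL [127.1 155.5  71.4] 0.0011
tipR [127.2 122.1  68.3] 0.0019
```

```bash
python3 - <<'E'
from h import *
from plant import robot
A=(.174,-.0013,-1);ph=np.radians(8)
T0=cur(robot.read_state());chk(T0,"L",*A)
Wm=tool(tmpl([.098,.138,.013],ph,"L",.055),*A);Wm[2,3]+=.025
T=plan(T0,Wm,5)
T=plan(T,tool(tmpl([.098,.138,.013],ph,"L",.05),*A),5);chk(T,"L",*A)
E
```

```text
hole sash mm [ 72.5 138.2  72. ] tip [125.9 138.3  64.3] tilt deg 8.21 yaw 0.10 roll -0.08
[{"slide":[0.0, 0.007, 0.016],"turn":[0.002, -0.001, 0.001]},{"slide":[0.0, 0.007, 0.016],"turn":[0.002, -0.001, 0.001]},{"slide":[0.0, 0.007, 0.016],"turn":[0.001, 0.0, 0.001]},{"slide":[0.001, 0.007, 0.016],"turn":[0.002, -0.001, 0.0]},{"slide":[0.0, 0.006, 0.015],"turn":[0.001, 0.0, 0.001]}]
n 5 max/row 0.0070 m (.0417) 0.001 rad (.125)
[{"slide":[0.0, 0.002, 0.012],"turn":[0.0, 0.0, 0.0]},{"slide":[0.0, 0.002, 0.012],"turn":[0.0, 0.0, 0.0]},{"slide":[0.0, 0.002, 0.012],"turn":[0.0, 0.0, 0.0]},{"slide":[0.0, 0.002, 0.011],"turn":[0.0, 0.0, 0.0]},{"slide":[0.0, 0.001, 0.012],"turn":[0.0, 0.0, 0.0]}]
n 5 max/row 0.0049 m (.0417) 0.000 rad (.125)
hole sash mm [ 48.5 138.   19.8] tip [102.  138.   12.3] tilt deg 7.98 yaw -0.01 roll -0.01
```

Request:
arm_command:
  motion:
    - {"slide":[0,0.007,0.016],"turn":[0.002,-0.001,0.001]}
    - {"slide":[0,0.007,0.016],"turn":[0.002,-0.001,0.001]}
    - {"slide":[0,0.007,0.016],"turn":[0.001,0,0.001]}
    - {"slide":[0.001,0.007,0.016],"turn":[0.002,-0.001,0]}
    - {"slide":[0,0.006,0.015],"turn":[0.001,0,0.001]}

```text
t: 17.37
tool_pos: [0.4402, 0.1264, 0.2974]
orientation: [-2.083, 1.972, -0.347]
force: [0.8, 0.3, -0.6]
opening: 0.022
```

Request:
arm_command:
  motion:
    - {"slide":[0,0.002,0.012],"turn":[0,0,0]}
    - {"slide":[0,0.002,0.012],"turn":[0,0,0]}
    - {"slide":[0,0.002,0.012],"turn":[0,0,0]}
    - {"slide":[0,0.001,0.011],"turn":[0,0,0]}
    - {"slide":[0,0.001,0.011],"turn":[0,0,0]}

```text
t: 17.78
tool_pos: [0.4458, 0.1267, 0.2756]
orientation: [-2.082, 1.971, -0.348]
force: [0.2, 0.5, -1.6]
opening: 0.0218
```

Request:
arm_command:
  motion:
    - {"slide":[0,0,0],"turn":[0,0,0]}
    - {"slide":[0,0,0],"turn":[0,0,0]}
    - {"slide":[0,0,0],"turn":[0,0,0]}
    - {"slide":[0,0,0],"turn":[0,0,0]}
    - {"slide":[0,0,0],"turn":[0,0,0]}

```text
t: 18.2
tool_pos: [0.4457, 0.1268, 0.2763]
orientation: [-2.082, 1.971, -0.349]
force: [0.2, 0.2, -1.7]
opening: 0.0223
```

```bash
python3 - <<'E'
from look import *
A=(.174,-.0013,-1)
s=look("21","L",A,(300,170,90,75),(255,140,80,75),8)
E
```

```text
hole sash mm [ 49.4 137.4  20.4] tip [102.9 137.3  13. ] tilt deg 7.92 yaw -0.07 roll -0.04
t 18.3 F [ 0.5  0.2 -1.8] open 0.0217
```

View pics/side21.png

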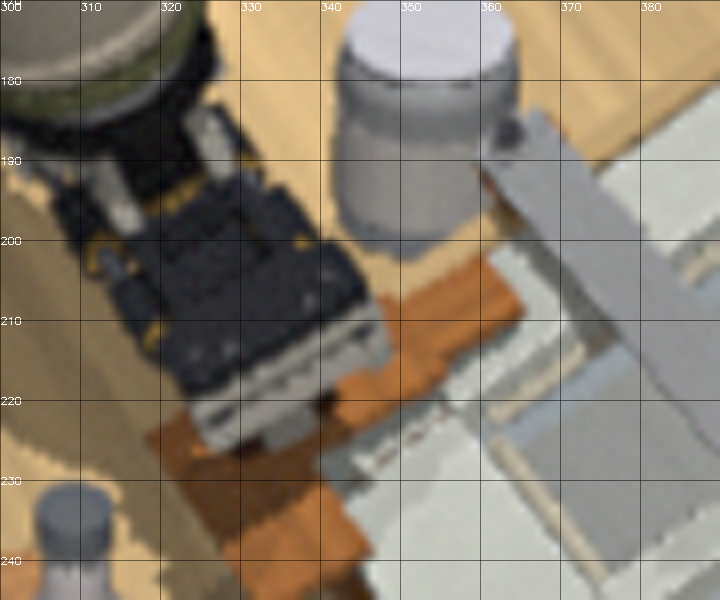

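View pics/top21.png

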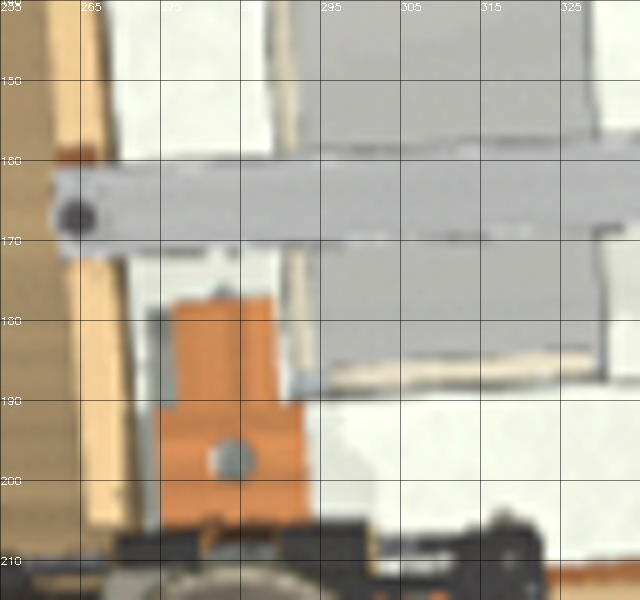

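```bash
python3 - <<'E'
from h import *
S=np.load("sash.npz")
for n,a,b in(("tipL",(276.2,177.7),(360.4,201.2)),("tipR",(288.8,176.7),(365.2,208.3)),("bar nearL",(262.0,171.4),(360,191.8)),("bar farL",(261.2,160.4),(366.5,182.8)),("boltL",(264,166.8),(363.2,186.1))):
    p,e=tri(a,b);print(n,((S["Rm"].T@(p-S["t"]))*1e3).round(1),e.round(4))
from plant import robot
T0=cur(robot.read_state());A=(.174,-.0013,-1);ph=np.radians(8)
plan(T0,tool(tmpl([.098,.138,.013],ph,"L",0),*A),10)
E
```

```text
tipL [104.1 153.9  20. ] 0.0026
tipR [103.2 120.8  17.9] 0.0003
bar nearL [121.6 190.6  15.1] 0.0012
bar farL [153.1 189.9  28.9] 0.0013
boltL [137.9 183.3  33.3] 0.0013
[{"slide":[0.0, -0.012, 0.0],"turn":[0.0, 0.0, 0.0]},{"slide":[0.0, -0.012, 0.0],"turn":[0.0, 0.0, 0.0]},{"slide":[0.0, -0.012, 0.0],"turn":[0.0, 0.0, 0.0]},{"slide":[0.0, -0.012, 0.0],"turn":[0.0, 0.0, 0.0]},{"slide":[0.0, -0.013, 0.0],"turn":[0.0, 0.0, 0.0]}]
[{"slide":[0.0, -0.012, 0.0],"turn":[0.0, 0.0, -0.001]},{"slide":[0.0, -0.013, 0.0],"turn":[0.0, 0.0, 0.0]},{"slide":[0.0, -0.012, 0.001],"turn":[-0.001, 0.0, -0.001]},{"slide":[-0.001, -0.013, 0.0],"turn":[0.0, -0.001, 0.0]},{"slide":[0.0, -0.012, 0.001],"turn":[-0.001, 0.0, -0.001]}]
n 10 max/row 0.0052 m (.0417) 0.001 rad (.125)
```

Request:
arm_command:
  motion:
    - {"slide":[-0.001,-0.015,0],"turn":[0,0,0]}
    - {"slide":[0,-0.015,0],"turn":[0,0,0]}
    - {"slide":[0,-0.015,0],"turn":[0,0,0]}
    - {"slide":[0,-0.015,0],"turn":[0,0,0]}
    - {"slide":[0,-0.015,0],"turn":[0,0,0]}

```text
t: 18.72
tool_pos: [0.4745, 0.1287, 0.2866]
orientation: [-2.082, 1.971, -0.348]
force: [-0.3, -0.1, -1.7]
opening: 0.022
```

Request:
arm_command:
  motion:
    - {"slide":[0,-0.015,0],"turn":[0,0,0]}
    - {"slide":[0,-0.015,0],"turn":[0,0,0]}
    - {"slide":[0,-0.015,0],"turn":[0,0,0]}
    - {"slide":[0,0,0],"turn":[0,0,0]}
    - {"slide":[0,0,0],"turn":[0,0,0]}

```text
t: 19.13
tool_pos: [0.4908, 0.1296, 0.2924]
orientation: [-2.082, 1.971, -0.348]
force: [-0.8, 0.5, -2.4]
opening: 0.0216
```

```bash
python3 - <<'E'
from look import *
A=(.174,-.0013,-1)
s=look("22","L",A,(310,170,80,70),(255,140,60,60),8)
T=plan(cur(s),tool(tmpl([.098,.138,.005],0,"L"),*A),10)
E
```

```text
hole sash mm [ 96.2 137.7  13.4] tip [149.7 137.6   5.8] tilt deg 7.99 yaw -0.07 roll -0.05
t 19.23 F [ 0.3  0.5 -2.5] open 0.0215
[{"slide":[0.0, 0.006, 0.004],"turn":[0.028, 0.0, 0.0]},{"slide":[0.0, 0.006, 0.004],"turn":[0.028, 0.0, 0.0]},{"slide":[0.0, 0.006, 0.004],"turn":[0.028, 0.0, 0.0]},{"slide":[0.0, 0.006, 0.004],"turn":[0.028, 0.0, 0.0]},{"slide":[0.0, 0.006, 0.004],"turn":[0.028, 0.0, 0.0]}]
[{"slide":[0.0, 0.006, 0.003],"turn":[0.028, 0.0, 0.0]},{"slide":[0.0, 0.007, 0.003],"turn":[0.028, 0.0, -0.001]},{"slide":[0.0, 0.006, 0.003],"turn":[0.028, -0.001, 0.0]},{"slide":[0.0, 0.007, 0.004],"turn":[0.028, 0.0, -0.001]},{"slide":[0.0, 0.007, 0.003],"turn":[0.028, -0.001, 0.0]}]
n 10 max/row 0.0032 m (.0417) 0.014 rad (.125)
```

View pics/side22.png

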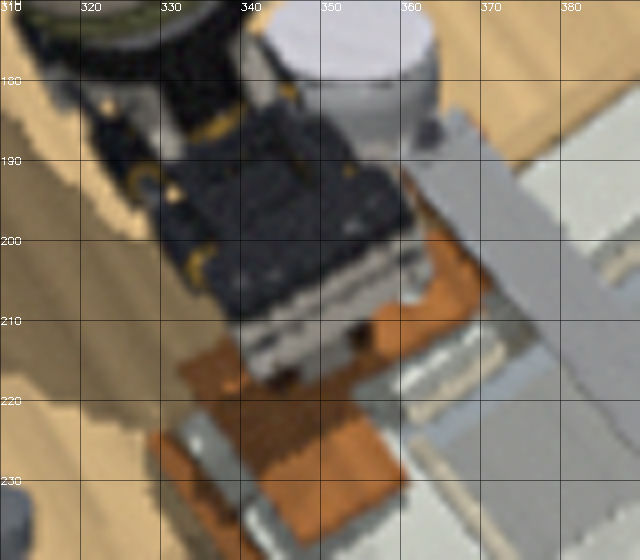

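View pics/top22.png

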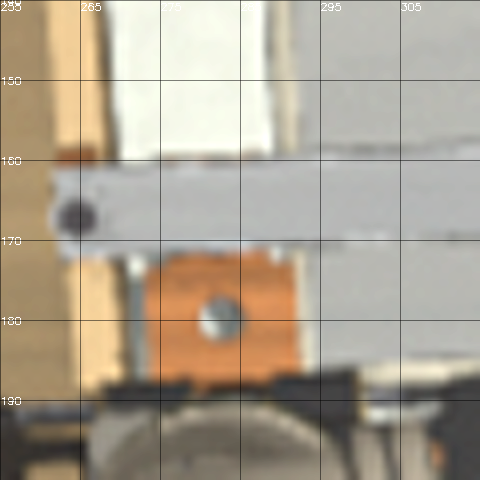

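Request:
arm_command:
  motion:
    - {"slide":[0,0.006,0.004],"turn":[0.028,0,0]}
    - {"slide":[0,0.006,0.004],"turn":[0.028,0,0]}
    - {"slide":[0,0.006,0.004],"turn":[0.028,0,0]}
    - {"slide":[0,0.006,0.004],"turn":[0.028,0,0]}
    - {"slide":[0,0.006,0.004],"turn":[0.028,0,0]}

```text
t: 19.65
tool_pos: [0.4819, 0.1292, 0.28]
orientation: [-2.039, 1.93, -0.412]
force: [0.6, -0.4, -1.2]
opening: 0.0218
```

Request:
arm_command:
  motion:
    - {"slide":[0,0.006,0.003],"turn":[0.028,0,0]}
    - {"slide":[0,0.006,0.003],"turn":[0.028,0,0]}
    - {"slide":[0,0.006,0.003],"turn":[0.028,0,0]}
    - {"slide":[0,0.006,0.003],"turn":[0.028,0,0]}
    - {"slide":[0,0.006,0.003],"turn":[0.028,0,0]}

```text
t: 20.07
tool_pos: [0.474, 0.1287, 0.2697]
orientation: [-1.995, 1.888, -0.473]
force: [-1.1, -0.3, -1.3]
opening: 0.0218
```

Request:
arm_command:
  motion:
    - {"slide":[0,0,0],"turn":[0,0,0]}
    - {"slide":[0,0,0],"turn":[0,0,0]}
    - {"slide":[0,0,0],"turn":[0,0,0]}
    - {"slide":[0,0,0],"turn":[0,0,0]}
    - {"slide":[0,0,0],"turn":[0,0,0]}

```text
t: 20.48
tool_pos: [0.4742, 0.1287, 0.2699]
orientation: [-1.996, 1.889, -0.472]
force: [-1.2, 0.5, -2.1]
opening: 0.0218
```

```bash
python3 - <<'E'
from look import *
A=(.174,-.0013,-1)
s=look("23","L",A,(310,170,80,70),(255,140,60,60),8)
plan(cur(s),tool(tmpl([.098,.138,.0005],0,"L"),*A),5)
E
```

```text
hole sash mm [ 99.5 137.7   5.5] tip [153.5 137.6   5.6] tilt deg -0.03 yaw -0.07 roll -0.04
t 20.58 F [-0.7 -0.2 -1.8] open 0.0221
[{"slide":[0.0, 0.001, 0.003],"turn":[0.0, 0.0, 0.0]},{"slide":[0.0, 0.001, 0.002],"turn":[0.0, 0.0, -0.001]},{"slide":[0.0, 0.001, 0.003],"turn":[0.0, -0.001, 0.0]},{"slide":[0.0, 0.0, 0.002],"turn":[-0.001, 0.0, -0.001]},{"slide":[0.0, 0.001, 0.003],"turn":[0.0, -0.001, 0.0]}]
n 5 max/row 0.0013 m (.0417) 0.001 rad (.125)
```

View pics/side23.png

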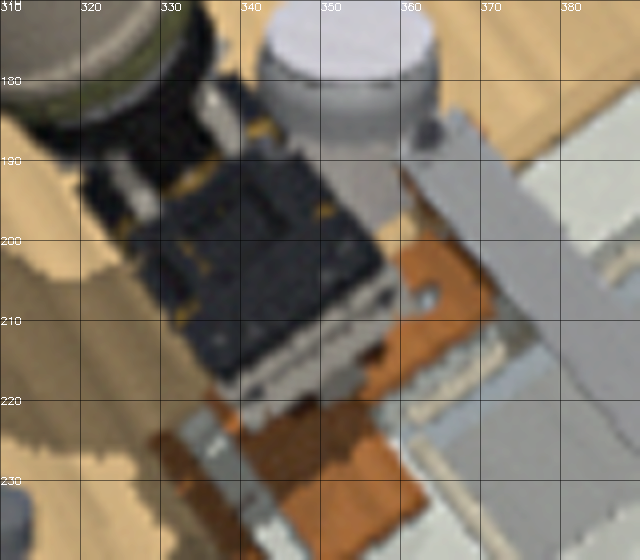

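View pics/top23.png

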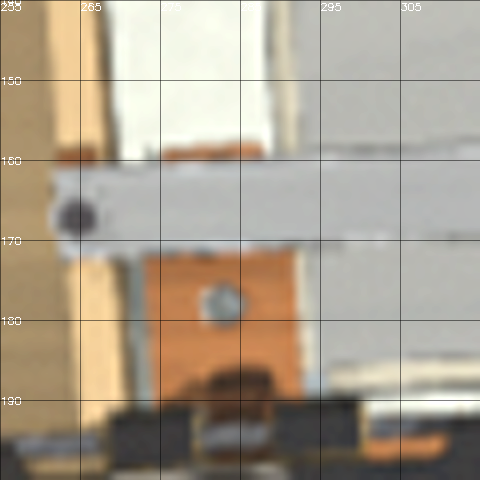

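Hole sits around the pin tip. Lowering.

Request:
arm_command:
  motion:
    - {"slide":[0,0.002,0.003],"turn":[0,0,0]}
    - {"slide":[0,0.001,0.003],"turn":[0,0,0]}
    - {"slide":[0,0,0.003],"turn":[0,0,0]}
    - {"slide":[0,0,0.003],"turn":[0,0,0]}
    - {"slide":[0,0,0],"turn":[0,0,0]}

```text
t: 21.0
tool_pos: [0.4755, 0.1288, 0.2653]
orientation: [-1.995, 1.889, -0.472]
force: [-1.8, -0.7, 0.8]
opening: 0.0213
```

```bash
python3 - <<'E'
from look import *
A=(.174,-.0013,-1)
s=look("24","L",A,(310,170,80,70),(255,140,60,60),8)
E
```

```text
hole sash mm [ 98.5 137.7   0.9] tip [152.5 137.6   0.9] tilt deg -0.06 yaw -0.07 roll -0.04
t 21.1 F [-2.3 -0.4  1.2] open 0.0218
```

Request:
arm_command:
  motion:
    - {"slide":[0,0,0.001],"turn":[0,0,0]}
    - {"slide":[0,0,0.001],"turn":[0,0,0]}
    - {"slide":[0.002,0.002,0],"turn":[0,0,0]}
    - {"slide":[-0.002,-0.002,0],"turn":[0,0,0]}
    - {"slide":[0,0,0],"turn":[0,0,0]}

```text
t: 21.52
tool_pos: [0.4756, 0.1288, 0.2653]
orientation: [-1.996, 1.889, -0.472]
force: [-18.2, -3.9, 15.1]
opening: 0.0217
```

```bash
python3 - <<'E'
from look import *
A=(.174,-.0013,-1)
s=look("25","L",A,(310,170,80,70),(255,140,60,60),8)
E
```

```text
hole sash mm [ 98.5 137.5   0.8] tip [152.5 137.5   0.8] tilt deg -0.02 yaw -0.07 roll -0.07
t 21.62 F [-16.6  -4.   15.5] open 0.022
```

View pics/side25.png

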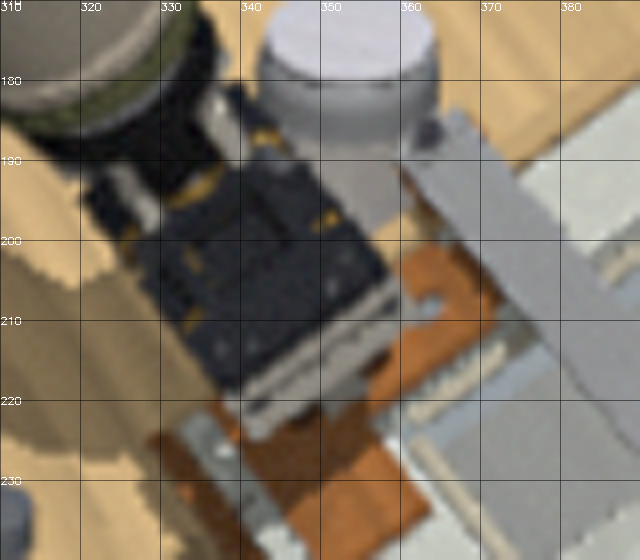

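Solid contact, seated. Relax the load and release.

Request:
arm_command:
  motion:
    - {"slide":[0,0,-0.002],"turn":[0,0,0]}
    - {"slide":[0,0,0],"turn":[0,0,0]}
    - {"slide":[0,0,0],"turn":[0,0,0]}
    - {"slide":[0,0,0],"turn":[0,0,0]}
    - {"slide":[0,0,0],"turn":[0,0,0]}

```text
t: 22.03
tool_pos: [0.4755, 0.1288, 0.2653]
orientation: [-1.995, 1.889, -0.472]
force: [-0.8, -0.5, 2.3]
opening: 0.0215
```

Request:
arm_command:
  motion:
    - {"slide":[0,0,0],"turn":[0,0,0]}
    - {"slide":[0,0,0],"turn":[0,0,0]}
    - {"slide":[0,0,0],"turn":[0,0,0]}
    - {"slide":[0,0,0],"turn":[0,0,0]}
    - {"slide":[0,0,0],"turn":[0,0,0]}
  gripper: 45

```text
t: 22.45
tool_pos: [0.4754, 0.1288, 0.2651]
orientation: [-1.995, 1.889, -0.472]
force: [-0.2, 0.2, -0.6]
opening: 0.0415
```

Request:
arm_command:
  motion:
    - {"slide":[0,0,-0.02],"turn":[0,0,0]}
    - {"slide":[0,0,-0.05],"turn":[0,0,0]}
    - {"slide":[0,0,-0.07],"turn":[0,0,0]}
    - {"slide":[0,0,-0.08],"turn":[0,0,0]}
    - {"slide":[0,0,-0.08],"turn":[0,0,0]}

```text
t: 22.87
tool_pos: [0.4178, 0.1255, 0.372]
orientation: [-1.996, 1.89, -0.471]
force: [1.1, 0.3, 0.9]
opening: 0.042
```

Request:
arm_command:
  motion:
    - {"slide":[0,0.06,-0.06],"turn":[0,0,0]}
    - {"slide":[0,0.06,-0.06],"turn":[0,0,0]}
    - {"slide":[0,0.05,-0.05],"turn":[0,0,0]}
    - {"slide":[0,0.03,-0.03],"turn":[0,0,0]}
    - {"slide":[0,0,0],"turn":[0,0,0]}

```text
t: 23.28
tool_pos: [0.3295, 0.1303, 0.4069]
orientation: [-2.007, 1.902, -0.466]
force: [0.4, 0.1, 1.3]
opening: 0.0416
```

```bash
python3 - <<'E'
from look import *
c=robot.read_camera("side");t=robot.read_camera("top");s=robot.read_state();print(s["t"],s["force"].round(1),s["opening"],s["tool_pos"])
cv2.imwrite("pics/side30.png",c["pixels"]);cv2.imwrite("pics/top30.png",t["pixels"])
cv2.imwrite("pics/sA.png",z(c["pixels"],325,180,110,120,5));cv2.imwrite("pics/tA.png",z(t["pixels"],255,145,150,75,5))
E
```

```text
23.3833 [0.4 0.6 0.1] 0.04178148449196256 [0.3300873  0.12993498 0.40674403]
```

View pics/sA.png

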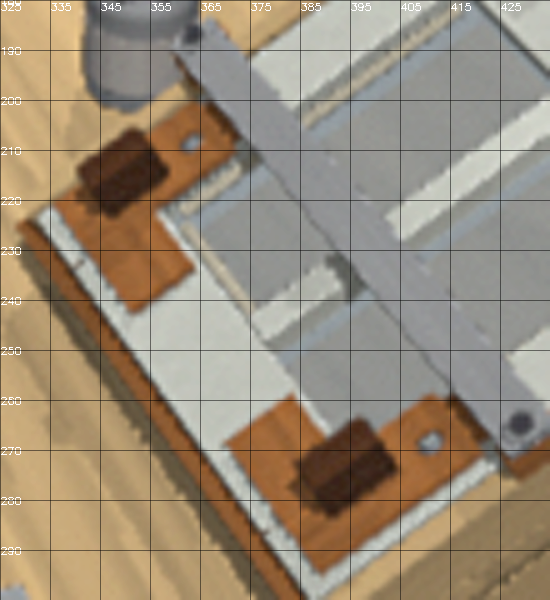

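View pics/tA.png

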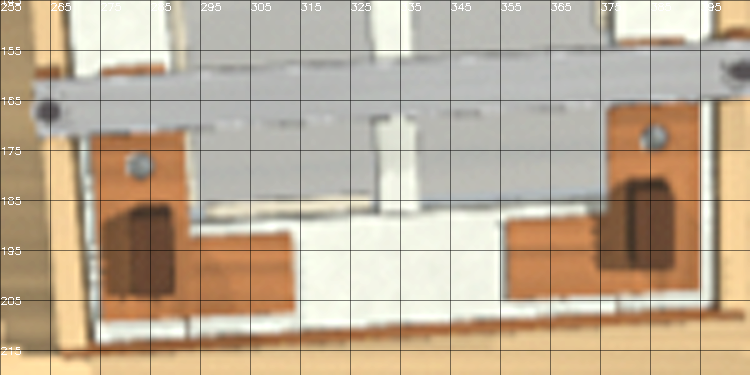

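View pics/top30.png

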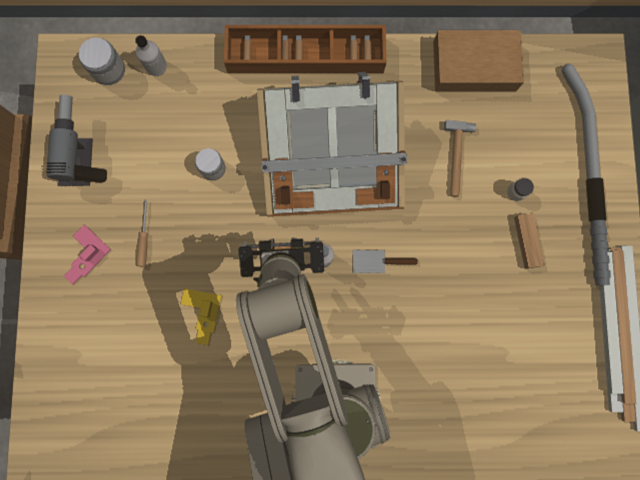

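```bash
python3 - <<'E'
from h import *
S=np.load("sash.npz")
D={"L":([(101,318),(295,310),(291,231),(139,165)],[(52,203),(132,313),(196,268),(191,143)]),"R":([(699,290),(507,300),(506,218),(655,137)],[(322,573),(227,443),(296,395),(431,441)])}
exp={"L":[(12,163),(12,58),(57,58),(98,138)],"R":[(12,-163),(12,-58),(57,-58),(98,-138)]}
for k,(t,s) in D.items():
    for a,b,e in zip(t,s,exp[k]):
        p,_=tri((a[0]/5+255-.4,a[1]/5+145-.4),(b[0]/5+325-.4,b[1]/5+180-.4));print(k,((S["Rm"].T@(p-S["t"]))*1e3).round(1),"expect",e,"z 6")
E
```

```text
L [ 14.  164.9   7. ] expect (12, 163) z 6
L [12.9 59.1  6. ] expect (12, 58) z 6
L [57.  58.9  4.5] expect (57, 58) z 6
L [ 98.7 138.3   6. ] expect (98, 138) z 6
R [  11.9 -162.4    5.7] expect (12, -163) z 6
R [ 12.3 -57.    6.1] expect (12, -58) z 6
R [ 57.7 -57.8   4.8] expect (57, -58) z 6
R [  98.7 -138.7    8.7] expect (98, -138) z 6
```

All corners are within about 2 mm of where they should be, both plates lie flat, and the arm is clear. Handing in.

```bash
python3 - <<'E'
from plant import robot
print(robot.close_job())
E
```

```text
the job is handed in; nothing more can be done
None
```

Both corner templates are seated on the sash: each went up its stile, tongue under the guide bar and nose tilted 8° down, until its hole was over its own pin. I then laid each one flat, pressed it lightly onto the face, released it and backed the arm away. I handed in at about 23.4 s; no verdict was given.

**Last checks:**
- **Position:** From the two cameras, the plate corners I measured were within about 2 mm of their intended places, at about plate thickness above the sash face. Each pin is visible inside its hole.
- **Square and flat:** Both feet point inward along the bottom rail. I judged square and flat from those corners and by eye, not by a separate angle measurement.
- **Surroundings:** The arm read about zero force, well clear of the bench. In the final overhead picture the bystanders look unmoved, but I did not measure them. The gripper hid the sanding block and part of the glue bottle, so I could not fully check those two. I saw no contact with the glass at any point, though there is no sensor on it.

**Didn't go to plan or disagreed:**
- **Right template grip:** I lifted before the fingers had fully closed, so the grip sat about 12–14 mm too high on the block. I measured this in the cameras and corrected for it. For the left one I waited for the grip to close.
- **Camera heights:** The two-camera heights read 2–4 mm low near the bench. I allowed for this, and contact with the sash came at about 1 mm above the predicted height.

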